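Find the grinding jar with the ball by shaking, and load it into the mill

TASK

One of the three closed grinding jars on the mat still has its grinding ball inside, the other two are empty: pick them up and gently shake or rock them to feel which it is, laying the empty ones back on the mat where they were. Load the jar with the ball into the mill's holder: push the sprung tailstock back with its end, gently and without forcing it, lower the jar into the V-blocks in front of the fixed stop and let go, so that it lies fully home, clamped between tailstock and stop. Leave everything else on the bench where it is.

Things in the scene. Friction and masses are not known exactly. Their poses are not given: they have to be found in the camera images.
- jar_a: closed metal grinding jar, one of three that look alike: eight-sided bar 100 mm long, 46 mm across flats, dark seal line 20 mm from its middle. Origin at its centre, x along its length. Lies on a flat, origin 27 mm above the bench, two flats upright: grip these at mid-length. Chamber inside 84 mm long, 36 mm wide; one jar, any of the three, holds the loose ball, the others nothing. Own weight 170 to 590 g, so weight does not tell
- jar_b: closed metal grinding jar, one of three that look alike: eight-sided bar 100 mm long, 46 mm across flats, dark seal line 20 mm from its middle. Origin at its centre, x along its length. Lies on a flat, origin 27 mm above the bench, two flats upright: grip these at mid-length. Chamber inside 84 mm long, 36 mm wide; one jar, any of the three, holds the loose ball, the others nothing. Own weight 170 to 590 g, so weight does not tell
- jar_c: closed metal grinding jar, one of three that look alike: eight-sided bar 100 mm long, 46 mm across flats, dark seal line 20 mm from its middle. Origin at its centre, x along its length. Lies on a flat, origin 27 mm above the bench, two flats upright: grip these at mid-length. Chamber inside 84 mm long, 36 mm wide; one jar, any of the three, holds the loose ball, the others nothing. Own weight 170 to 590 g, so weight does not tell
- mill: the mixer mill, a white bench machine 290 mm deep (x), 320 mm wide (y), fixed to the bench; origin at the centre of its underside, x pointing away from its front panel, y towards its open clear hood, which stands up along its +y side to 240 mm. Deck 93 mm, rear cover 135 mm high
- seat (a point): where the centre of a loaded jar lies in the holder: 150 mm above the bench, mill x = -45 mm, y = 0, the jar's length along the mill's y, either way round. Two V-blocks at y = +-36 mm (14 mm wide, 56 mm over all, tops 10 mm below this height) carry its lower slanted flats and centre it. Within 100 mm only the hood, tailstock and stop rise above this height
- stop (a point): centre of the inner face of the fixed stop at the holder's -y end, 50 mm from the seat point along mill -y; the stop is 44 mm wide and its top is 6 mm above this point
- tailstock (a joint): travel of the sprung tailstock in m: 0 fully forward (holder empty), 0.006 with a jar loaded, 0.016 at its end stop, where it turns hard. It slides towards the mill's +y. Its spring pushes back with 3 N at 0, 7 N at 0.006, 10 N at 0.011, 13 N at 0.016
- pad (a point): centre of the face of the tailstock's flat steel pad (40 mm wide; from 22 mm below to 24 mm above this point), facing the stop; moves with the tailstock. Fully forward it leaves 94 mm to the stop, 6 mm less than a jar: push the pad back with the jar's end, from above the stop's height, before lowering the jar. A jar let go too high stays pinched there: press it home
- beaker: glass beaker, 60 mm wide, 75 mm tall; origin under its centre. Not to be disturbed
- jar_glass: glass jar with a white lid, 76 mm wide, 130 mm tall; origin under its centre. Not to be disturbed
- marker: marker pen lying on the bench, 130 mm long, 15 mm thick; origin near its middle. Not to be disturbed
- spare_seal: spare white seal ring, 50 mm wide, 5 mm thick, lying on the mat by the jars' ends; origin under its centre. Not to be disturbed
- mat: black rubber mat, 240 mm (x) by 360 mm (y), 4 mm thick, on which the jars lie side by side, about 120 mm apart; origin under its centre. The ball hidden in one jar is of tungsten carbide, 26 mm, 137 g, and rolls up to 58 mm from end to end once the jar's length is tilted by more than about 10 degrees; level, it stays where it is
Not all that is in view belongs to the job. What is shaped like the jar_c but brown or green is not meant.

How it is judged:
By the outcome, as a careful person would: the job done as asked, in the order asked, and still so for the second after the job is handed in, with the robot touching nothing.
It also fails if it takes over 69 s, if anything falls off the work surface, if the arm or the gripper's body presses on something with over 40 N, if the wrist force passes 120 N, or if a joint passes its speed limit or range.

ROBOT

A 6-joint arm with a two-finger parallel gripper is mounted at the origin on the work surface. World frame = base frame: x ahead of the robot, y to its left, z up, the work surface at z = 0. Lengths are in mm, angles in rad, forces in N, time in s.
With the tool pointing down it reaches from about 375 to 925 mm from the base axis. Payload 5.7 kg.
Tool frame: the origin (TCP) lies at the very end of the fingers, on their centre line; the grasp point (between the pads) lies 19 mm behind it; z points along the fingers, y is the direction in which the jaws open and shut (so a half turn about z gives the same grasp; the last joint's range is limited). The gripper opens to 88 mm and grips with 3 to 60 N. Pads are 20 mm wide; open, the fingers measure 115 mm over their backs; the gripper's body (75 mm by 178 mm) begins 61 mm behind the grasp point.
Start: joints at [1.024, 0.359, 1.51, -0, 1.272, -0.115], TCP at [251.092, 544.899, 222.623] pointing down, gripper open.
Joint ranges: [-2.97, 2.97], [-1.01, 2.36], [0.21, 2.38], [-0.96, 4.11], [0.2, 2.71], [-2.98, 2.98]. Speed limits (rad/s): [2.39, 2.39, 3.14, 3.14, 3.14, 3.14].

INTERFACE

Orientations are given as [roll, pitch, yaw] about the fixed x, y, z axes, in that order (R = Rz(yaw) Ry(pitch) Rx(roll)).
In Python, from plant import env gives the robot as it stands.
- The arm moves only by the tool send_rows, never from a script. Its argument "rows" is a list that holds one entry, the list of rows, each a list of 5 numbers: the opening, from 0 (shut) to 1 (fully open), then the shift along the tool's x, y, z in mm, then the turn about the tool's z in units of 5 degrees (1.0 is 5 degrees). In form: [[[grip, tx, ty, tz, spin], ...]]. A call has 1 to 20 rows; each row shifts and turns the pose as measured when the row begins, along the tool's axes as they then stand; what a row does not reach is not made up. A row lasts 1/10 s, in which the tool goes at most 50 mm and 8.59 degrees, less where a joint would pass 70% of its speed; a pose out of reach is approached as far as the arm can. A call with a gripper value outside its range is refused whole. The fingers move at their own pace and stop on an object; "newtons" is the grip in N (left out, the last holds). Time passes only in rows, so rows that do not move let the fingers close. It gives the time, the measured TCP pose, the force and the opening at its end, in the units of the state.
- env.read_state(): the state, without advancing time (a new reading comes with each control period).
- env.read_camera(name): name is "side" or "top" or "wrist"; returns the picture (384x512x3 uint8, red, green, blue); there is no depth.
- env.camera_info(name): a dict with "camera_matrix" (3x3 intrinsics, pixels), "dist" ([k1, k2, p1, p2, k3] as OpenCV has them; the pictures are not rectified), "origin" and "rotation" of the camera in the world; the wrist camera has in their place "tool_from_camera" (4x4, takes a point from camera to tool coordinates, whose origin is the TCP and whose axes are the flange's). Camera axes: x right, y down, z forward; pixel columns grow to the right and rows downward; lengths in mm; the calibration is good to about 2 mm. A picture is of the moment at which its call begins: read the wrist's pose just before it. camera_info takes no time and is no camera call.
- env.sign_off(): hands the job in, once; it reports no verdict.
The state is a dict: "t": time; "joint_pos": joint angles; "dq": joint speeds; "effort": joint torques, N m; "ee_pos": TCP position; "orientation": TCP orientation; "ft_force": force on the tool from outside, world axes, zero at the start; "ft_torque": the same for the moment, N m; "gripper_width": finger opening in mm.
Only numpy, scipy, OpenCV 4.12 (cv2) and the standard library are available. Lean on these libraries where they do the work, as an engineer would, in place of code of your own. Each camera call takes 0.05 s, during which the arm holds its last target.

## Working session

There is one attempt and no reset: what is moved stays moved. The work goes in short steps, Python scripts to look and compute and a tool call to move; the robot and the scene stay as the last step left them, time stands still between calls to the robot, and variables do not carry over. Pictures are saved under pics/ and viewed, and the job is handed in when it is done.

Besides the shell and the picture viewer there is one more tool, called after "Emit:" as a command line: name --argument value ..., lists and objects as JSON in quotes. send_rows: Moves the arm, as the interface text tells. Its arguments: {"type":"object","properties":{"rows":{"type":"array"},"newtons":{"type":"number"}},"required":["rows"]}

```bash
ls; mkdir -p pics; python3 - <<'E'
from plant import env
import cv2
s=env.read_state();print(s)
for n in ["side","top","wrist"]:
    print(n,env.camera_info(n))
    cv2.imwrite(f"pics/{n}0.png",env.read_camera(n)[:,:,::-1])
E
```

```text
pics
{'t': 0.0, 'joint_pos': array([ 1.02392037e+00,  3.59491520e-01,  1.51141069e+00,  1.50861902e-05,
        1.27254343e+00, -1.15128979e-01]), 'dq': array([-0.00052336,  0.00097559, -0.0015853 , -0.00012319,  0.00198891,
       -0.00057467]), 'effort': array([ 1.76224046e-03, -5.15377986e+01, -2.70719969e+01,  6.78310543e-02,
        3.51052126e-02, -2.39660139e-04]), 'ee_pos': array([250.72790613, 544.33448018, 221.8259289 ]), 'orientation': array([-3.13975359e+00, -2.27177296e-04,  2.70984102e+00]), 'ft_force': array([ 0.12110428, -0.6063684 ,  0.03038739]), 'ft_torque': array([0.01462528, 0.01025561, 0.00400133]), 'gripper_width': 87.74746451615465}
side {'camera_matrix': array([[418.16174104,   0.        , 265.90954199],
       [  0.        , 418.16174104, 195.42751861],
       [  0.        ,   0.        ,   1.        ]]), 'dist': array([-0.02558438,  0.        ,  0.        ,  0.        ,  0.        ]), 'origin': array([ 464.8711148 , -836.57013088,  748.56260482]), 'rotation': array([-2.21874277, -0.01575827, -0.07758761])}
top {'camera_matrix': array([[379.62598235,   0.   
[... 249 characters left out ...]
3909, 1328.73865144]), 'rotation': array([-3.04824651,  0.01658578, -1.57630654])}
wrist {'camera_matrix': array([[341.91875903,   0.        , 252.25325487],
       [  0.        , 341.91875903, 195.8089491 ],
       [  0.        ,   0.        ,   1.        ]]), 'dist': array([0.01195557, 0.        , 0.        , 0.        , 0.        ]), 'tool_from_camera': array([[-5.15929230e-04, -9.60442473e-01, -2.78477989e-01,
         7.73659000e+01],
       [ 9.99999419e-01, -7.59125310e-04,  7.65472563e-04,
         2.46753268e-01],
       [-9.46592051e-04, -2.78477432e-01,  9.60442306e-01,
        -1.60980836e+02],
       [ 0.00000000e+00,  0.00000000e+00,  0.00000000e+00,
         1.00000000e+00]])}
```

View pics/side0.png

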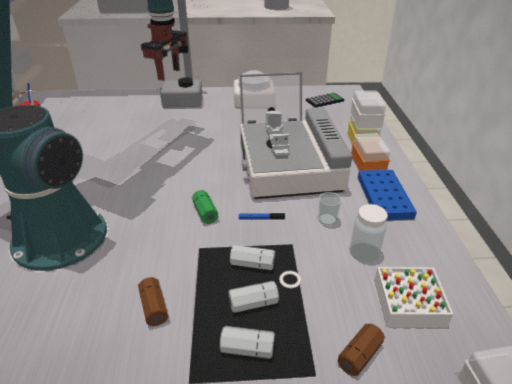

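View pics/top0.png

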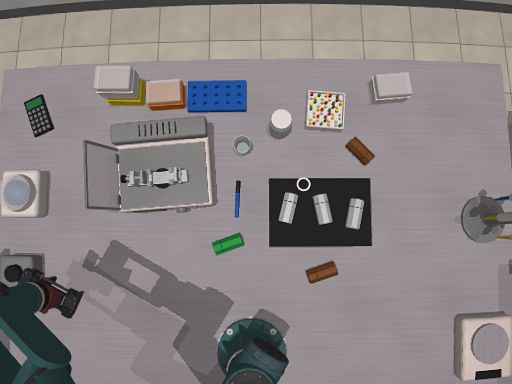

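View pics/wrist0.png

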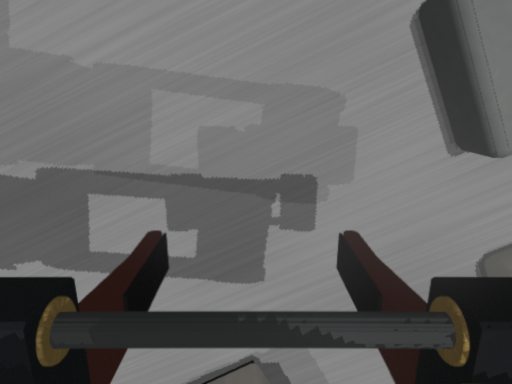

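```bash
cat > h.py <<'E'
from plant import env
import cv2, numpy as np
from scipy.spatial.transform import Rotation as R
def cam(name, st=None):
    c=env.camera_info(name); K=c["camera_matrix"]; d=c["dist"]
    if name=="wrist":
        T=c["tool_from_camera"]; st=st or env.read_state()
        Rt=R.from_euler('xyz',st["orientation"]).as_matrix()
        return K,d,Rt@T[:3,:3],Rt@T[:3,3]+st["ee_pos"]
    return K,d,R.from_euler('xyz',c["rotation"]).as_matrix(),np.array(c["origin"])
def plane(C,uv,z):
    K,d,Rm,o=C
    p=cv2.undistortPoints(np.float32(uv).reshape(-1,1,2),K,d).reshape(-1,2)
    r=np.c_[p,np.ones(len(p))]@Rm.T
    return o+r*((z-o[2])/r[:,2])[:,None]
def proj(C,X):
    K,d,Rm,o=C
    Xc=(np.atleast_2d(X)-o)@Rm
    return cv2.projectPoints(Xc,np.zeros(3),np.zeros(3),K,d)[0].reshape(-1,2)
def zoom(img,x0,y0,x1,y1,f,name):
    cv2.imwrite(name,cv2.resize(img[y0:y1,x0:x1,::-1],None,fx=f,fy=f,interpolation=cv2.INTER_CUBIC))
E
python3 - <<'E'
from h import *
im=cv2.imread("pics/top0.png")[:,:,::-1]
C=cam("top")
print(proj(C,[0,0,0]))
print(plane(C,[[287,208],[322,208],[355,213],[303,184]],50).round(0))
print(plane(C,[[269,179],[371,178],[371,246],[269,246]],4).round(0))
zoom(im,80,100,240,260,4,"pics/mill_top.png")
zoom(im,260,170,380,255,6,"pics/mat_top.png")
s=cv2.imread("pics/side0.png")[:,:,::-1]
zoom(s,220,60,360,200,4,"pics/mill_side.png")
E
```

```text
[[251.50432806 352.19010976]]
[[ 496. -123.   50.]
 [ 495. -242.   50.]
 [ 477. -354.   50.]
 [ 577. -179.   50.]]
[[ 601.  -65.    4.]
 [ 602. -427.    4.]
 [ 363. -419.    4.]
 [ 367.  -63.    4.]]
```

View pics/mill_top.png

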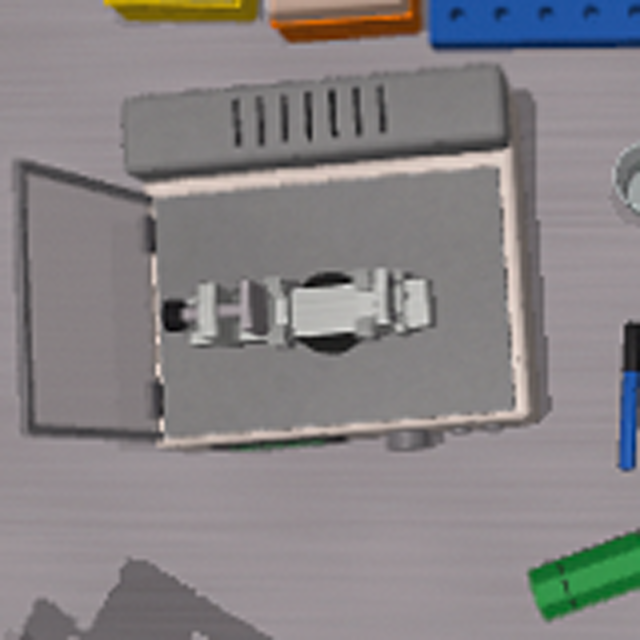

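View pics/mill_side.png

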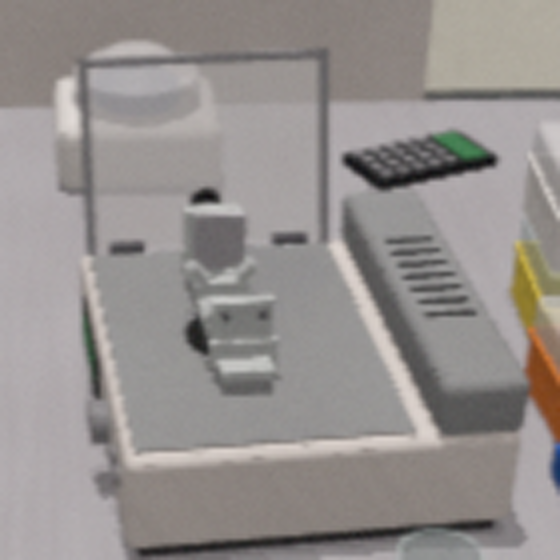

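View pics/mat_top.png

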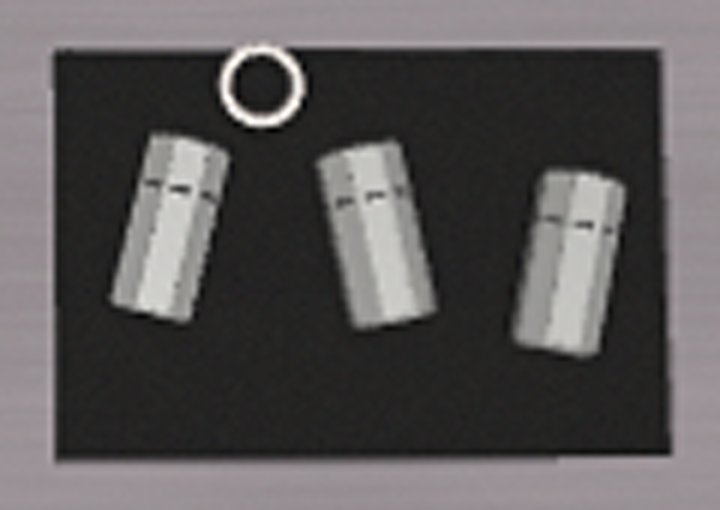

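```bash
python3 - <<'E'
from h import *
C=cam("top")
# deck corners (z=93) from zoom /4 + (80,100)
z=np.array([[158,197],[500,168],[513,410],[165,438]])/4+[80,100]
p=plane(C,z,93);print(p.round(1))
for a,b in((0,1),(3,2),(0,3),(1,2)):
    d=p[b]-p[a];print(np.degrees(np.arctan2(d[1],d[0])),np.hypot(*d[:2]))
c=np.array([[515,148],[527,415],[160,445]])/4+[80,100]
print(plane(C,c,93).round(1))
# pad / stop
q=np.array([[265,309],[372,300],[330,305],[436,303]])/4+[80,100]
print(plane(C,q,160).round(1))
E
```

```text
[[695.1 441.1  93. ]
 [715.1 149.5  93. ]
 [512.9 137.3  93. ]
 [491.2 428.7  93. ]]
-86.07448101993563 292.22587277196794
-85.74039640049834 292.24135056519896
-176.53251237060678 204.21652465897523
-176.53339297568968 202.51248152143756
[[732.  137.1  93. ]
 [508.7 125.8  93. ]
 [485.4 432.9  93. ]]
[[588.9 325.7 160. ]
 [595.1 240.2 160. ]
 [591.5 273.6 160. ]
 [592.2 189.5 160. ]]
```

Emit:
send_rows --rows '[[[1,-36,-8,-28,0],[1,-38,-8,-28,0],[1,-38,-8,-28,0],[1,-42,-10,-8,0],[1,-43,-10,-4,0],[1,-43,-10,-4,0],[1,-43,-10,-4,0],[1,-43,-10,-4,0],[1,-40,-10,-2,0],[1,-30,-8,0,0],[1,0,0,0,0]]]'

```text
t: 1.25
ee_pos: [583.0, 285.1, 332.1]
orientation: [-3.134, -0.001, 2.714]
ft_force: [0.0, 0.3, 0.2]
gripper_width: 88.0
```

```bash
cat >> h.py <<'E'
def shot(name):
    s=env.read_state(); im=env.read_camera("wrist"); cv2.imwrite(f"pics/{name}.png",im[:,:,::-1]); 
    np.savez(f"pics/{name}.npz",p=s["ee_pos"],o=s["orientation"]); return s,im
def lcam(name):
    d=np.load(f"pics/{name}.npz"); return cam("wrist",dict(ee_pos=d["p"],orientation=d["o"]))
E
python3 - <<'E'
from h import *
s,im=shot("w1"); print(s["t"],s["ee_pos"],np.degrees(s["orientation"]))
cv2.imwrite("pics/w1b.png",cv2.resize(im[:,:,::-1],(800,600),interpolation=cv2.INTER_CUBIC))
E
```

```text
1.25 [583.03221963 285.1234106  332.0788349 ] [-1.79567551e+02 -5.15436905e-02  1.55513575e+02]
```

View pics/w1b.png

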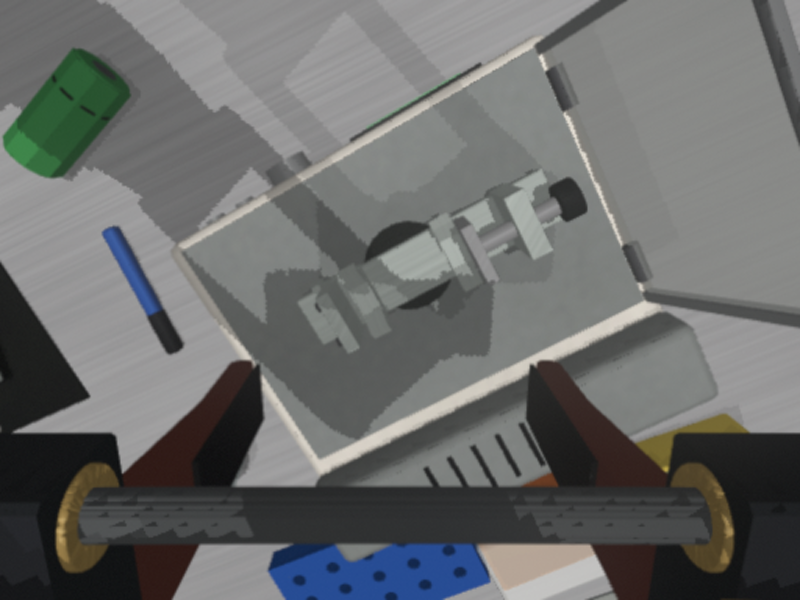

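```bash
python3 - <<'E'
from h import *
im=cv2.imread("pics/w1.png")[:,:,::-1]
zoom(im,185,95,385,245,4,"pics/w1z.png")
E
```

```text
(no output)
```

View pics/w1z.png

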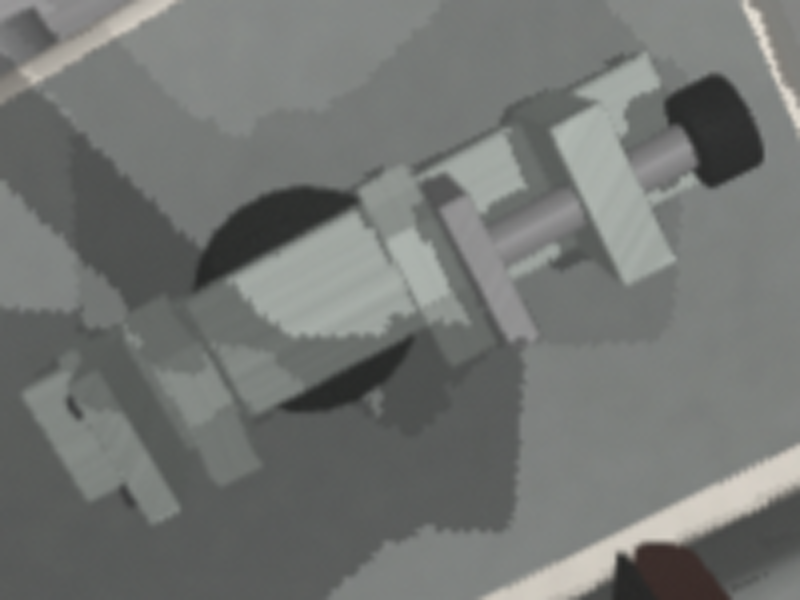

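```bash
python3 - <<'E'
from h import *
C=lcam("w1")
k=512/800
p=plane(C,np.array([[178,247],[537,42]])*k,93);print(p.round(1))
d=p[1]-p[0];print("front edge yaw",np.degrees(np.arctan2(d[1],d[0]))-90,np.hypot(*d[:2]))
Z=lambda a:np.array(a)/4.+[185,95]
pad=plane(C,Z([[441,200],[514,340]]),174);print("pad",pad.round(1),pad.mean(0))
d=pad[0]-pad[1];print(np.degrees(np.arctan2(d[1],d[0])),np.hypot(*d[:2]))
st=plane(C,Z([[180,515],[150,524]]),156);print("stop",st.round(1))
# vblock outer corners z140: 
v=plane(C,Z([[358,190],[398,165],[458,368],[495,345],[130,325],[165,298],[220,487],[260,465]]),140);print(v.round(1),v.mean(0))
d=v[0]-v[4];print(np.degrees(np.arctan2(d[1],d[0])))
d=v[3]-v[7];print(np.degrees(np.arctan2(d[1],d[0])))
E
```

```text
[[507.7 138.5  93. ]
 [487.8 433.8  93. ]]
front edge yaw 3.85649514990385 295.9460238275175
pad [[568.2 335.1 174. ]
 [606.3 338.2 174. ]] [587.23080696 336.67075665 174.        ]
-175.38685164205057 38.256511172478945
stop [[619.2 242.  156. ]
 [618.3 233.7 156. ]]
[[562.8 318.5 140. ]
 [561.2 330.3 140. ]
 [617.2 323.9 140. ]
 [615.4 335.2 140. ]
 [570.5 249.5 140. ]
 [567.7 261.  140. ]
 [621.4 251.9 140. ]
 [620.2 264.5 140. ]] [592.04109208 291.86040088 140.        ]
96.32498664935571
93.86752430466639
```

Emit:
send_rows --rows '[[[1,-10,-43,2,-1.2],[1,-6,-44,6,-1.2],[1,0,-44,8,-1.2],[1,5,-44,8,-1.3],[1,9,-44,8,0],[1,9,-44,8,0],[1,9,-44,8,0],[1,9,-44,8,0],[1,9,-44,8,0],[1,9,-44,8,0],[1,9,-44,8,0],[1,9,-40,8,0],[1,0,0,0,0]]]'

```text
t: 2.6
ee_pos: [472.4, -236.1, 240.4]
orientation: [3.138, -0.007, -3.102]
ft_force: [-0.6, 0.3, -0.1]
gripper_width: 87.7
```

```bash
python3 - <<'E'
from h import *
s,im=shot("w2"); print(s["t"],s["ee_pos"],np.degrees(s["orientation"]),s["joint_pos"])
cv2.imwrite("pics/w2b.png",cv2.resize(im[:,:,::-1],(800,600),interpolation=cv2.INTER_CUBIC))
E
```

```text
2.6 [ 472.37373855 -236.07271072  240.40506071] [ 179.7901332    -0.40504856 -177.73169947] [-5.93405331e-01  2.43170011e-01  1.63435261e+00 -1.28572064e-03
  1.27193687e+00 -2.20339464e+00]
```

View pics/w2b.png

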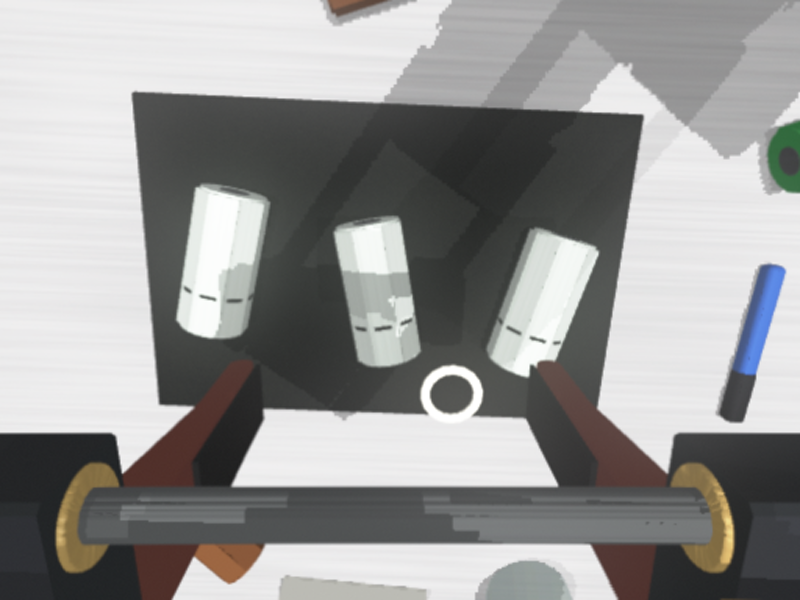

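```bash
python3 - <<'E'
from h import *
im=cv2.imread("pics/w2.png")[:,:,::-1]
zoom(im,100,105,400,255,2.6,"pics/w2z.png")
a=im[110:245,105:275]; b=im[130:250,300:395]
zoom(im,105,110,275,245,4.7,"pics/w2l.png")
zoom(im,300,140,390,250,5.4,"pics/w2r.png")
E
```

```text
(no output)
```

View pics/w2l.png

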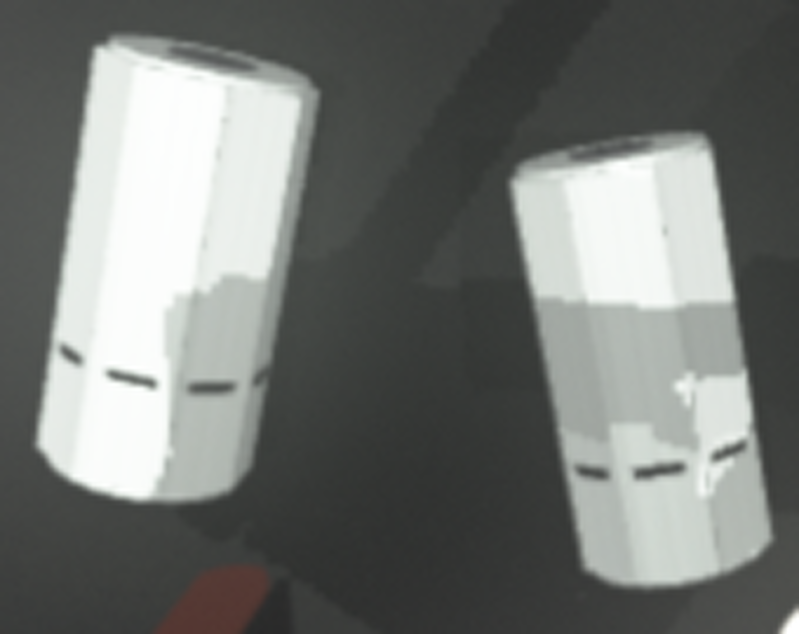

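View pics/w2r.png

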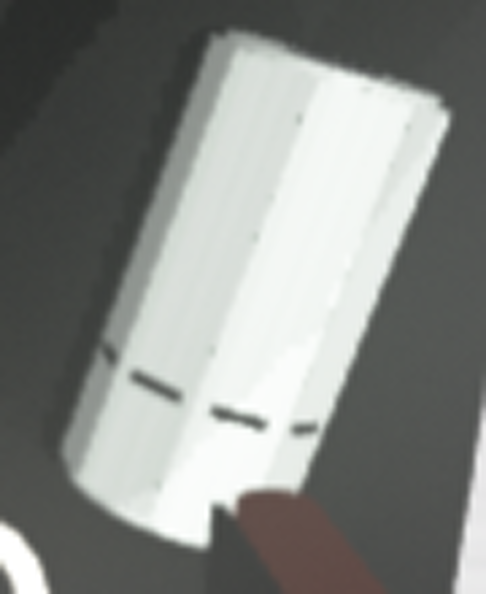

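```bash
python3 - <<'E'
from h import *
C=lcam("w2")
L=np.array([[128,52],[224,77],[75,478],[165,497]])/4.7+[105,110]
M=np.array([[568,172],[657,155],[620,583],[713,572]])/4.7+[105,110]
Rr=np.array([[318,70],[408,97],[160,527],[255,556]])/5.4+[300,140]
for n,q in zip("LMR",(L,M,Rr)):
    p=plane(C,q,50)[:,:2]; a,b=(p[0]+p[1])/2,(p[2]+p[3])/2; d=b-a
    print(n,p.round(1).tolist(),"c",((a+b)/2).round(1),"len",np.hypot(*d).round(1),"ang",np.degrees(np.arctan2(d[1],d[0])).round(1),
      np.hypot(*(p[0]-p[1])),np.hypot(*(p[2]-p[3])), np.degrees(np.arctan2(*(p[2]-p[0])[::-1])),np.degrees(np.arctan2(*(p[3]-p[1])[::-1])))
    # upright sides check
T=cam("top"); top=cv2.imread("pics/top0.png")
g=cv2.cvtColor(top,cv2.COLOR_BGR2GRAY); m=(g>90).astype(np.uint8); m[:180]=0;m[244:]=0;m[:,:271]=0;m[:,369:]=0
m[:195,290:315]*=1
cs,_=cv2.findContours(m,cv2.RETR_EXTERNAL,cv2.CHAIN_APPROX_NONE)
for c in cs:
    if cv2.contourArea(c)<150: continue
    P=plane(T,c.reshape(-1,2),35)[:,:2].astype(np.float32)
    print("top",cv2.minAreaRect(P))
E
```

```text
L [[422.4, -356.9], [426.9, -336.7], [519.0, -374.5], [522.8, -354.1]] c [ 472.8 -355.6] len 97.8 ang -10.3 20.678021476767462 20.706344643903858 -10.304983075561529 -10.280756471591236
M [[444.3, -262.7], [439.9, -243.3], [540.3, -248.7], [536.7, -227.0]] c [ 490.3 -245.4] len 97.6 ang 8.9 19.815765412880225 22.00899489964524 8.265652103975095 9.582210083833624
R [[445.7, -125.2], [450.2, -107.3], [540.7, -145.9], [546.4, -125.7]] c [ 495.7 -126. ] len 97.5 ang -11.6 18.476918387624703 20.993761822046366 -12.311959005651506 -10.853646676103969
top ((476.9344787597656, -356.40875244140625), (48.11404800415039, 101.82733917236328), 78.18262481689453)
top ((493.86895751953125, -244.89303588867188), (101.73163604736328, 47.81831741333008), 11.311419486999512)
top ((499.28173828125, -127.68955993652344), (46.314292907714844, 101.29315948486328), 75.2965316772461)
```

Emit:
send_rows --rows '[[[1,0,0,20,-1.5],[1,-9,-6,45,0],[1,-9,-6,45,0],[1,0,0,45,0],[1,0,0,15,0]]]'

```text
t: 3.15
ee_pos: [498.5, -233.5, 71.8]
orientation: [3.14, 0.005, -2.96]
ft_force: [-0.6, 0.4, 0.3]
gripper_width: 87.5
```

```bash
cat >> h.py <<'E'
def to(x,y,z,yaw):
    s=env.read_state(); p=s["ee_pos"]; Rt=R.from_euler('xyz',s["orientation"]).as_matrix()
    d=Rt.T@(np.array([x,y,z])-p); cy=np.degrees(s["orientation"][2])
    print("t",round(s["t"],2),"p",p.round(1),"yaw",cy.round(2),"tool d",d.round(1),"spin",-(((yaw-cy)+180)%360-180)/5,"F",s["ft_force"].round(2),"T",s["ft_torque"].round(3),"w",round(s["gripper_width"],1))
E
python3 - <<'E'
from h import *
s,im=shot("w3"); to(492,-245.2,10,190)
E
```

```text
t 3.2 p [ 498.3 -233.2   71. ] yaw -169.57 tool d [  8.7 -10.9  60.9] spin 0.08654129370738702 F [ 0.11  0.76 -1.71] T [0.097 0.003 0.028] w 87.7
```

View pics/w3.png

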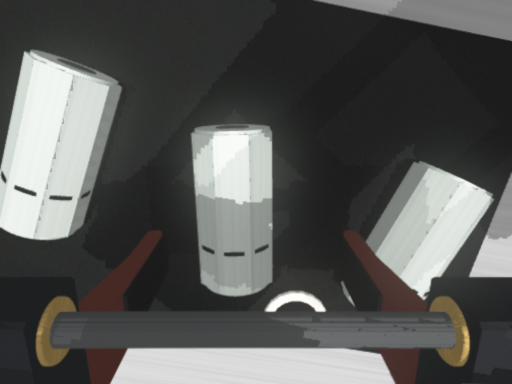

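```bash
python3 - <<'E'
from h import *
C=lcam("w3")
p=plane(C,[[194,160],[273,160],[199,265],[272,265],[232,134],[236,294]],36)[:,:2];print(p.round(1))
a=(p[0]+p[1])/2;b=(p[2]+p[3])/2;print(a,b,np.degrees(np.arctan2(*(b-a)[::-1])),np.hypot(*(p[0]-p[1])),np.hypot(*(p[2]-p[3])))
print(plane(C,[[232,134],[236,287]],50)[:,:2])
E
```

```text
[[ 463.7 -273.4]
 [ 455.4 -228.3]
 [ 530.2 -261.3]
 [ 521.9 -215.5]
 [ 445.  -254.1]
 [ 546.7 -234.6]]
[ 459.57509898 -250.81895885] [ 526.06308163 -238.39312371] 10.58580157066337 45.86274367589962 46.468281915085846
[[ 443.33747567 -253.6513766 ]
 [ 533.09116799 -236.28852557]]
```

Emit:
send_rows --rows '[[[1,8.5,-10.5,0,0],[1,0,0,0,0],[1,0,0,20,0],[1,0,0,20,0]]]'

```text
t: 3.6
ee_pos: [496.6, -244.2, 36.5]
orientation: [-3.139, 0.012, -2.955]
ft_force: [0.2, 0.4, -0.2]
gripper_width: 87.9
```

```bash
python3 - <<'E'
from h import *
to(492,-244.8,10,190.5)
E
```

```text
t 3.6 p [ 496.6 -244.2   36.5] yaw -169.33 tool d [ 5.   0.3 26.5] spin 0.034232186291933434 F [ 0.15  0.37 -0.22] T [-0.034  0.035  0.03 ] w 87.9
```

Emit:
send_rows --rows '[[[1,5,0,14,0],[1,0,0,9,0],[1,0,0,2,0]]]'

```text
t: 3.9
ee_pos: [494.5, -246.1, 13.9]
orientation: [-3.135, 0.017, -2.956]
ft_force: [-0.2, 0.1, -0.3]
gripper_width: 87.4
```

```bash
python3 - <<'E'
from h import *
to(492,-244.8,10,190.5)
E
```

```text
t 3.9 p [ 494.5 -246.1   13.9] yaw -169.36 tool d [2.3 1.7 3.9] spin 0.027990298698068728 F [-0.17  0.09 -0.29] T [ 0.038  0.026 -0.002] w 87.4
```

Emit:
send_rows --rows '[[[1,2,1,4,0],[1,0,0,0,0],[0.3,0,0,0,0],[0.3,0,0,0,0],[0.3,0,0,0,0],[0.3,0,0,0,0]]]' --newtons 30

```text
t: 4.5
ee_pos: [494.9, -246.7, 13.0]
orientation: [-3.131, 0.022, -2.956]
ft_force: [0.6, 0.2, -0.2]
gripper_width: 59.6
```

```bash
python3 - <<'E'
from h import *
to(492,-244.8,10,190.5)
E
```

```text
t 4.5 p [ 494.9 -246.7   13. ] yaw -169.36 tool d [2.6 2.4 2.9] spin 0.027067380185008004 F [ 0.57  0.23 -0.2 ] T [ 0.041  0.03  -0.037] w 59.6
```

Emit:
send_rows --rows '[[[0.3,0,0,0,0],[0.3,0,0,0,0],[0.3,0,0,0,0]]]' --newtons 30

```text
t: 4.8
ee_pos: [494.9, -246.6, 13.1]
orientation: [-3.131, 0.022, -2.956]
ft_force: [0.8, -1.0, 0.4]
gripper_width: 45.9
```

```bash
python3 - <<'E'
from h import *
to(492,-244.8,10,190.5)
s=env.read_state();print(s["orientation"],s["dq"])
E
```

```text
t 4.8 p [ 494.9 -246.6   13.1] yaw -169.37 tool d [2.6 2.3 3. ] spin 0.026365972113944737 F [ 0.78 -1.03  0.35] T [ 0.05  -0.024 -0.022] w 45.9
[-3.13095441  0.02169634 -2.95603222] [-1.58134541e-04 -3.70374371e-04 -2.49523769e-05 -7.64152059e-04
  1.66787078e-03  1.88017819e-03]
```

Emit:
send_rows --rows '[[[0.3,0,0,-8,0],[0.3,0,0,-25,0],[0.3,0,0,-35,0],[0.3,0,0,-15,0],[0.3,0,0,0,0],[0.3,0,0,0,0]]]'

```text
t: 5.4
ee_pos: [490.1, -244.4, 97.8]
orientation: [-3.136, 0.017, -2.956]
ft_force: [-0.5, 0.1, -2.8]
gripper_width: 45.9
```

```bash
cat >> h.py <<'E'
def feel(n=8):
    A=[]
    for i in range(n):
        s=env.read_state(); Rt=R.from_euler('xyz',s["orientation"]).as_matrix()
        A.append(np.r_[Rt.T@s["ft_force"],Rt.T@s["ft_torque"],s["effort"]])
        env.read_camera("side")
    A=np.array(A); np.set_printoptions(suppress=True,linewidth=150)
    print("t",s["t"],"p",s["ee_pos"].round(1),"rpy",np.degrees(s["orientation"]).round(2),"w",s["gripper_width"])
    print("F",A[:,:3].mean(0).round(2),"T",A[:,3:6].mean(0).round(4),"sd",A[:,3:6].std(0).round(3)); print("eff",A[:,6:].mean(0).round(3), A[:,6:].std(0).round(3))
E
python3 - <<'E'
from h import *
feel()
E
```

```text
t 5.75 p [ 489.8 -244.2   97. ] rpy [-179.73    0.88 -169.37] w 45.799196587128016
F [0.15 0.04 3.37] T [-0.0706 -0.0023 -0.0152] sd [0.025 0.038 0.038]
eff [  0.011 -51.162 -21.445  -0.012  -0.056  -0.001] [0.006 0.332 0.208 0.001 0.028 0.   ]
```

Emit:
send_rows --rows '[[[0.3,12,0,0,0],[0.3,22,0,0,0],[0.3,32,0,0,0],[0.3,42,0,0,0],[0.3,0,0,0,0],[0.3,0,0,0,0],[0.3,0,0,0,0]]]'

```text
t: 6.5
ee_pos: [376.8, -264.1, 94.0]
orientation: [-3.138, 0.014, -2.955]
ft_force: [0.0, 0.0, -3.8]
gripper_width: 45.9
```

```bash
python3 - <<'E'
from h import *
feel()
E
```

```text
t 6.85 p [ 377.7 -264.2   94.1] rpy [-179.77    0.8  -169.22] w 45.74702277120606
F [0.19 0.07 3.59] T [-0.0458  0.0057 -0.0037] sd [0.024 0.027 0.026]
eff [ -0.198 -42.098 -18.729  -0.024  -0.022  -0.005] [0.118 0.061 0.129 0.022 0.024 0.01 ]
```

Emit:
send_rows --rows '[[[0.3,-12,0,0,0],[0.3,-22,0,0,0],[0.3,-32,0,0,0],[0.3,-42,0,0,0],[0.3,0,0,0,0],[0.3,0,0,0,0],[0.3,0,0,0,0]]]'

```text
t: 7.6
ee_pos: [492.4, -241.6, 95.1]
orientation: [-3.137, 0.016, -2.954]
ft_force: [0.2, -0.4, -3.1]
gripper_width: 45.9
```

```bash
python3 - <<'E'
from h import *
feel()
E
```

```text
t 7.95 p [ 491.4 -242.    95.3] rpy [-179.76    0.9  -169.31] w 45.75209606829857
F [0.17 0.21 2.91] T [-0.0584  0.006  -0.0124] sd [0.033 0.022 0.028]
eff [  0.236 -50.736 -21.356   0.012  -0.081   0.005] [0.124 0.095 0.156 0.027 0.029 0.008]
```

Emit:
send_rows --rows '[[[0.3,20,0,0,0],[0.3,40,0,0,0],[0.3,48,0,0,0],[0.3,-48,0,0,0],[0.3,-48,0,0,0],[0.3,-38,0,0,0],[0.3,-28,0,0,0],[0.3,-18,0,0,0],[0.3,-9,0,0,0],[0.3,0,0,0,0],[0.3,0,0,0,0],[0.3,0,0,0,0]]]'

```text
t: 9.2
ee_pos: [557.4, -230.3, 91.6]
orientation: [3.135, 0.004, -2.975]
ft_force: [0.5, 0.5, -3.7]
gripper_width: 45.8
```

```bash
python3 - <<'E'
from h import *
feel(10)
E
```

```text
t 9.65 p [ 558.6 -230.3   91.7] rpy [ 179.68    0.29 -170.46] w 45.86558782548088
F [-0.1  -0.03  3.24] T [-0.0422  0.0022 -0.0028] sd [0.016 0.029 0.041]
eff [  0.051 -57.064 -22.619  -0.002   0.045  -0.001] [0.117 0.092 0.179 0.017 0.042 0.003]
```

Emit:
send_rows --rows '[[[0.3,-20,0,0,0],[0.3,-40,0,0,0],[0.3,-48,0,0,0],[0.3,48,0,0,0],[0.3,48,0,0,0],[0.3,38,0,0,0],[0.3,28,0,0,0],[0.3,18,0,0,0],[0.3,9,0,0,0],[0.3,0,0,0,0],[0.3,0,0,0,0],[0.3,0,0,0,0]]]'

```text
t: 10.9
ee_pos: [487.5, -247.1, 87.9]
orientation: [3.141, 0.013, -2.973]
ft_force: [-0.3, 0.1, -3.2]
gripper_width: 45.8
```

```bash
python3 - <<'E'
from h import *
feel(10)
E
```

```text
t 11.35 p [ 486.4 -246.8   87.6] rpy [ 179.92    0.69 -170.32] w 45.82848473053825
F [0.21 0.03 2.99] T [-0.041  -0.0063  0.0042] sd [0.026 0.022 0.023]
eff [ -0.056 -51.132 -20.675  -0.005   0.003   0.001] [0.107 0.079 0.192 0.014 0.044 0.004]
```

```bash
python3 - <<'E'
from h import *
to(494.9,-246.6,40,-169.37)
E
```

```text
t 11.4 p [ 486.4 -246.8   87.7] yaw -170.32 tool d [-7.9 -1.3 47.8] spin -0.1899409116189304 F [-0.81  0.45 -3.89] T [ 0.032 -0.034 -0.009] w 45.8
```

Emit:
send_rows --rows '[[[0.3,-8,-1,20,-0.2],[0.3,0,0,25,0],[0.3,0,0,8,0],[0.3,0,0,0,0]]]'

```text
t: 11.8
ee_pos: [496.6, -247.2, 34.6]
orientation: [-3.141, 0.014, -2.955]
ft_force: [-0.4, 0.4, -2.9]
gripper_width: 45.6
```

```bash
python3 - <<'E'
from h import *
to(494.9,-246.6,13.2,-169.37)
E
```

```text
t 11.8 p [ 496.6 -247.2   34.6] yaw -169.29 tool d [ 1.9  0.9 21.3] spin 0.015969864677816758 F [-0.45  0.4  -2.86] T [ 0.074  0.052 -0.01 ] w 45.6
```

Emit:
send_rows --rows '[[[0.3,2,1,11,0],[0.3,0,0,6,0],[0.3,0,0,2,0],[0.3,0,0,0,0]]]'

```text
t: 12.2
ee_pos: [495.3, -247.2, 15.8]
orientation: [-3.139, 0.016, -2.955]
ft_force: [-0.4, 0.5, -2.5]
gripper_width: 45.9
```

```bash
python3 - <<'E'
from h import *
to(494.9,-246.6,13.2,-169.37)
E
```

```text
t 12.2 p [ 495.3 -247.2   15.8] yaw -169.31 tool d [0.3 0.7 2.6] spin 0.01128711169396297 F [-0.4   0.51 -2.49] T [ 0.046  0.019 -0.034] w 45.9
```

Lower the last bit, release, rise a little.

Emit:
send_rows --rows '[[[0.3,0,0.5,3,0],[0.3,0,0,0.5,0],[0.65,0,0,0,0],[0.8,0,0,0,0],[0.8,0,0,0,0]]]'

```text
t: 12.7
ee_pos: [497.1, -247.9, 14.1]
orientation: [-3.136, 0.019, -2.955]
ft_force: [0.5, -0.1, 0.1]
gripper_width: 66.5
```

```bash
python3 - <<'E'
from h import *
to(497,-126.5,75,168)
E
```

```text
t 12.7 p [ 497.1 -247.9   14.1] yaw -169.31 tool d [-23.6 118.9 -61.1] spin 4.538201538756516 F [ 0.52 -0.15  0.12] T [-0.021 -0.015  0.009] w 66.5
```

Emit:
send_rows --rows '[[[0.8,0,0,-15,0],[1,0,0,-40,0],[1,0,5,-30,0],[1,-2,40,-10,1.5],[1,0,45,0,1.5],[1,3,30,0,1.5],[1,0,0,0,0]]]'

```text
t: 13.4
ee_pos: [488.2, -127.2, 114.2]
orientation: [3.14, 0.027, 2.916]
ft_force: [-0.2, -0.6, -0.1]
gripper_width: 87.4
```

```bash
python3 - <<'E'
from h import *
s,im=shot("w4");to(497,-126.5,75,168)
E
```

```text
t 13.45 p [ 488.9 -128.8  114.3] yaw 167.33 tool d [-6.3  4.  39.5] spin -0.13341516444581886 F [ 0.42 -0.31 -0.25] T [0.034 0.008 0.049] w 87.9
```

View pics/w4.png

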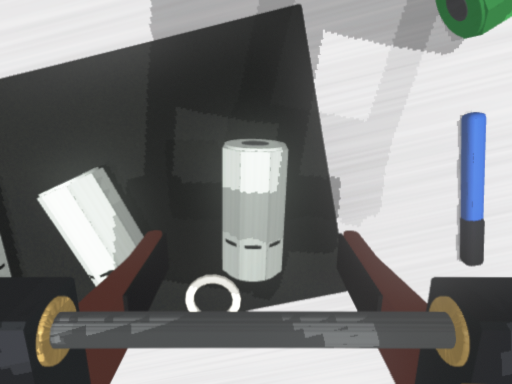

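```bash
python3 - <<'E'
from h import *
C=lcam("w4")
im=cv2.imread("pics/w4.png"); g=cv2.cvtColor(im,cv2.COLOR_BGR2GRAY)
for r in (165,180,200,220,235,255,265):
    row=g[r,200:310].astype(int); on=np.where(row>90)[0]; print(r,200+on.min(),200+on.max())
p=plane(C,[[222,165],[289,165],[222,262],[283,262]],36)[:,:2];print(p.round(1))
a=(p[0]+p[1])/2;b=(p[2]+p[3])/2;print(a,b,np.degrees(np.arctan2(*(b-a)[::-1])),np.hypot(*(p[0]-p[1])),np.hypot(*(p[2]-p[3])))
print(plane(C,[[256,147],[252,278]],50)[:,:2])
E
```

```text
165 222 287
180 222 286
200 222 285
220 222 284
235 222 283
255 222 282
265 222 281
[[ 455.5 -140.9]
 [ 466.1  -94.8]
 [ 529.8 -160.1]
 [ 540.5 -114. ]]
[ 460.81748666 -117.84261206] [ 535.1347299  -137.07182269] -14.506839275215851 47.389226599554725 47.28972610665481
[[ 446.08540255 -114.33685308]
 [ 540.50754709 -138.73432128]]
```

```bash
python3 - <<'E'
from h import *
to(494.5,-126.9,11,166)
E
```

```text
t 13.45 p [ 488.9 -128.8  114.3] yaw 167.33 tool d [ -2.2   3.  103.4] spin 0.26658483555418117 F [ 0.42 -0.31 -0.25] T [0.034 0.008 0.049] w 87.9
```

Emit:
send_rows --rows '[[[1,-2,3,20,0.3],[1,0,0,35,0],[1,0,0,18,0],[1,0,0,0,0]]]'

```text
t: 13.85
ee_pos: [498.1, -131.8, 41.1]
orientation: [-3.139, 0.036, 2.904]
ft_force: [-0.8, -0.1, -0.3]
gripper_width: 87.7
```

```bash
python3 - <<'E'
from h import *
to(494.5,-126.9,11,166)
E
```

```text
t 13.85 p [ 498.1 -131.8   41.1] yaw 166.4 tool d [ 5.7  4.  29.9] spin 0.0802136749534668 F [-0.85 -0.12 -0.3 ] T [ 0.006  0.04  -0.03 ] w 87.7
```

Emit:
send_rows --rows '[[[1,5,3.5,14,0],[1,2,1,10,0],[1,0,0,3,0],[1,0,0,0,0]]]'

```text
t: 14.25
ee_pos: [495.7, -130.1, 14.5]
orientation: [-3.138, 0.04, 2.907]
ft_force: [1.0, 0.4, -0.5]
gripper_width: 87.6
```

```bash
python3 - <<'E'
from h import *
to(494.5,-126.9,11,166)
E
```

```text
t 14.25 p [ 495.7 -130.1   14.5] yaw 166.55 tool d [2.1 2.9 3.4] spin 0.10988226419366356 F [ 1.04  0.36 -0.47] T [0.018 0.029 0.022] w 87.6
```

Emit:
send_rows --rows '[[[1,2,4,3,0.1],[0.3,0,0,0,0],[0.3,0,0,0,0],[0.3,0,0,0,0],[0.3,0,0,0,0],[0.3,0,0,0,0],[0.3,0,0,0,0],[0.3,0,0,0,0]]]'

```text
t: 15.05
ee_pos: [497.1, -126.8, 13.7]
orientation: [-3.137, 0.045, 2.899]
ft_force: [0.1, 0.6, -1.7]
gripper_width: 45.8
```

```bash
python3 - <<'E'
from h import *
to(494.5,-126.9,11,166)
print(env.read_state()["orientation"])
E
```

```text
t 15.05 p [ 497.1 -126.8   13.7] yaw 166.08 tool d [ 2.6 -0.7  2.6] spin 0.016362346006775396 F [ 0.06  0.61 -1.69] T [ 0.143 -0.033  0.003] w 45.8
[-3.13685084  0.04467678  2.89867444]
```

Emit:
send_rows --rows '[[[0.3,0,0,-10,0],[0.3,0,0,-30,0],[0.3,0,0,-35,0],[0.3,0,0,-8,0],[0.3,20,0,0,0],[0.3,40,0,0,0],[0.3,48,0,0,0],[0.3,-48,0,0,0],[0.3,-48,0,0,0],[0.3,-38,0,0,0],[0.3,-28,0,0,0],[0.3,-18,0,0,0],[0.3,-9,0,0,0],[0.3,0,0,0,0],[0.3,0,0,0,0],[0.3,0,0,0,0]]]'

```text
t: 16.65
ee_pos: [516.2, -120.3, 70.6]
orientation: [3.132, -0.042, 2.898]
ft_force: [0.1, 1.2, -5.1]
gripper_width: 45.9
```

```bash
python3 - <<'E'
from h import *
feel(10)
E
```

```text
t 17.1 p [ 517.7 -120.7   71. ] rpy [179.45  -2.31 166.04] w 45.77975675143368
F [-0.39  0.29  4.84] T [-0.0053  0.0074  0.0058] sd [0.031 0.04  0.022]
eff [ -0.004 -52.499 -19.949   0.014   0.342   0.001] [0.023 0.142 0.28  0.002 0.072 0.001]
```

Emit:
send_rows --rows '[[[0.3,-20,0,0,0],[0.3,-40,0,0,0],[0.3,-48,0,0,0],[0.3,48,0,0,0],[0.3,48,0,0,0],[0.3,38,0,0,0],[0.3,28,0,0,0],[0.3,18,0,0,0],[0.3,9,0,0,0],[0.3,0,0,0,0],[0.3,0,0,0,0],[0.3,0,0,0,0]]]'

```text
t: 18.35
ee_pos: [452.7, -106.4, 69.6]
orientation: [3.133, -0.026, 2.898]
ft_force: [0.3, 1.0, -5.7]
gripper_width: 45.6
```

```bash
python3 - <<'E'
from h import *
feel(10)
to(497.1,-126.8,40,166.08)
E
```

```text
t 18.8 p [ 451.3 -105.9   69.4] rpy [179.52  -1.58 166.02] w 45.736581956996744
F [-0.31 -0.13  5.  ] T [ 0.0101 -0.0112  0.0006] sd [0.03  0.037 0.026]
eff [  0.009 -45.431 -17.59    0.008   0.29    0.001] [0.028 0.103 0.286 0.003 0.075 0.001]
t 18.85 p [ 451.3 -105.8   69.4] yaw 166.02 tool d [-50.3  -9.5  27.9] spin -0.011797099774503295 F [-0.35 -0.24 -3.84] T [-0.028  0.008 -0.042] w 45.7
```

Emit:
send_rows --rows '[[[0.3,-40,-8,0,0],[0.3,-8,-2,10,0],[0.3,0,0,15,0],[0.3,0,0,0,0]]]'

```text
t: 19.25
ee_pos: [496.3, -127.5, 42.2]
orientation: [3.133, -0.027, 2.898]
ft_force: [-1.1, -0.1, -4.8]
gripper_width: 46.0
```

```bash
python3 - <<'E'
from h import *
s,im=shot("w5")
to(497.1,-126.8,13.9,166.08);print(s["orientation"])
E
```

```text
t 19.3 p [ 496.5 -127.6   42.9] yaw 166.03 tool d [-1.1  0.6 29. ] spin -0.009108160270255895 F [ 0.32 -0.05 -4.85] T [ 0.024 -0.036 -0.06 ] w 46.3
[ 3.13330815 -0.02676012  2.89772999]
```

View pics/w5.png

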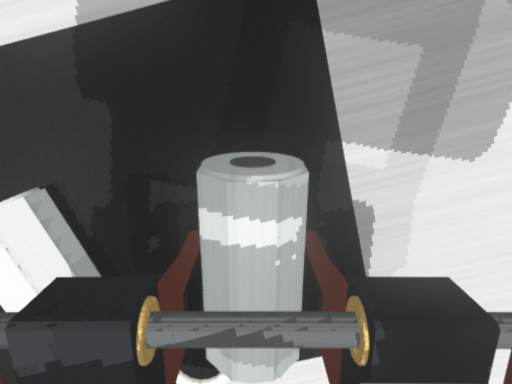

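Emit:
send_rows --rows '[[[0.3,0,0.5,12,0],[0.3,0,0,9,0],[0.3,0,0,2,0],[0.3,0,0,0,0]]]'

```text
t: 19.7
ee_pos: [495.7, -126.4, 19.0]
orientation: [3.133, -0.026, 2.898]
ft_force: [-0.2, -0.1, -4.9]
gripper_width: 45.8
```

```bash
python3 - <<'E'
from h import *
s=env.read_state()
to(497.1,-126.8,13.9,166.08);print(s["orientation"])
E
```

```text
t 19.7 p [ 495.7 -126.4   19. ] yaw 166.04 tool d [-1.5 -0.1  5.1] spin -0.007924529747850784 F [-0.16 -0.08 -4.88] T [-0.049  0.003 -0.026] w 45.8
[ 3.13347406 -0.02586345  2.89795128]
```

Emit:
send_rows --rows '[[[0.3,0,0,3,0],[0.3,0,0,1,0]]]'

```text
t: 19.9
ee_pos: [495.3, -126.2, 15.6]
orientation: [3.134, -0.026, 2.898]
ft_force: [-4.2, 0.8, 4.4]
gripper_width: 45.5
```

Emit:
send_rows --rows '[[[0.3,0,0,1.5,0],[0.3,0,0,1,0]]]' --newtons 10

```text
t: 20.1
ee_pos: [494.8, -126.1, 13.6]
orientation: [3.134, -0.026, 2.898]
ft_force: [-4.7, 1.9, 12.6]
gripper_width: 46.0
```

Emit:
send_rows --rows '[[[0.65,0,0,0,0],[0.75,0,0,0,0],[0.8,0,0,0,0],[0.8,0,0,0,0]]]' --newtons 30

```text
t: 20.5
ee_pos: [497.7, -127.1, 14.6]
orientation: [3.134, -0.021, 2.898]
ft_force: [1.0, -0.0, -0.7]
gripper_width: 69.8
```

```bash
python3 - <<'E'
from h import *
s,im=shot("w6")
to(474.5,-356,110,169);print(s["orientation"])
E
```

```text
t 20.55 p [ 497.8 -127.2   14.6] yaw 166.05 tool d [ -30.6 -227.   -97.7] spin -0.5901690571499216 F [ 0.27  0.14 -0.29] T [ 0.047 -0.024 -0.002] w 70.0
[ 3.13425713 -0.02073529  2.89816429]
```

View pics/w6.png

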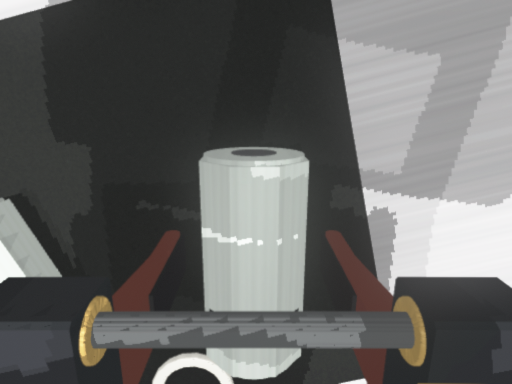

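Emit:
send_rows --rows '[[[0.8,0,0,-15,0],[1,0,0,-40,0],[1,0,-5,-30,0],[1,-6,-44,-10,-0.3],[1,-6,-45,0,-0.3],[1,-6,-45,0,0],[1,-6,-45,0,0],[1,-6,-40,0,0],[1,0,0,0,0]]]'

```text
t: 21.45
ee_pos: [484.2, -362.3, 111.9]
orientation: [3.137, -0.016, 2.958]
ft_force: [-0.7, -0.0, 0.2]
gripper_width: 87.8
```

```bash
python3 - <<'E'
from h import *
s,im=shot("w7")
to(474.5,-356,110,169);print(s["orientation"])
g=cv2.cvtColor(im,cv2.COLOR_RGB2GRAY)
for r in (165,180,200,220,235,255,265):
    on=np.where(g[r,170:340]>90)[0]; print(r,170+on.min(),170+on.max())
E
```

```text
t 21.5 p [ 483.7 -359.5  111.5] yaw 169.47 tool d [9.7 1.8 1.7] spin 0.09363700112162973 F [-0.36 -1.04 -0.43] T [ 0.015 -0.027 -0.069] w 87.8
[ 3.13684785 -0.01632958  2.9575051 ]
165 223 290
180 170 289
200 170 287
220 170 286
235 170 286
255 170 284
265 170 262
```

View pics/w7.png

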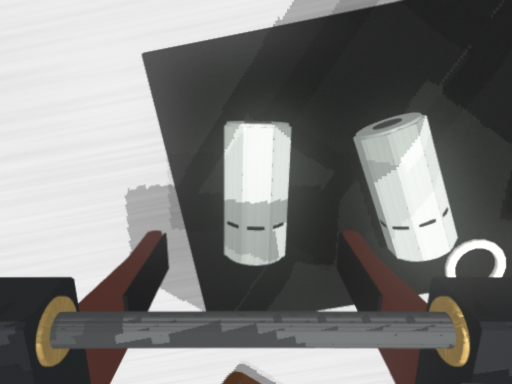

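```bash
python3 - <<'E'
from h import *
C=lcam("w7")
p=plane(C,[[223.5,165],[290.5,165],[223.5,250],[284.5,250]],36)[:,:2];print(p.round(1))
a=(p[0]+p[1])/2;b=(p[2]+p[3])/2;print(a,b,np.degrees(np.arctan2(*(b-a)[::-1])),np.hypot(*(p[0]-p[1])),np.hypot(*(p[2]-p[3])))
print(plane(C,[[259,123],[256,262]],50)[:,:2])
to(473.5,-356.4,11,168)
E
```

```text
[[ 449.  -375.3]
 [ 457.7 -328.9]
 [ 512.5 -388.6]
 [ 521.  -343.4]]
[ 453.38454076 -352.13062199] [ 516.76115706 -366.03204081] -12.371682027773781 47.20254740084595 46.005680316307526
[[ 424.29545816 -345.7893818 ]
 [ 519.9582747  -365.33318924]]
t 21.5 p [ 483.7 -359.5  111.5] yaw 169.47 tool d [  8.8   0.5 100.7] spin 0.2936370011216297 F [-0.36 -1.04 -0.43] T [ 0.015 -0.027 -0.069] w 87.8
```

Emit:
send_rows --rows '[[[1,9,0,20,0.35],[1,0,0,32,0],[1,0,0,18,0],[1,0,0,0,0]]]'

```text
t: 21.9
ee_pos: [473.4, -352.5, 40.4]
orientation: [3.133, -0.019, 2.926]
ft_force: [-1.1, 0.6, 0.3]
gripper_width: 87.6
```

```bash
python3 - <<'E'
from h import *
to(473.5,-356.5,11,167.7)
E
```

```text
t 21.9 p [ 473.4 -352.5   40.4] yaw 167.67 tool d [-1.5 -4.2 29.3] spin -0.006289459679214815 F [-1.15  0.64  0.29] T [ 0.029  0.022 -0.025] w 87.6
```

Emit:
send_rows --rows '[[[1,-1,-4,15,0],[1,0,0,10,0],[1,0,0,3,0],[1,0,0,0,0]]]'

```text
t: 22.3
ee_pos: [474.2, -354.4, 11.8]
orientation: [3.133, -0.018, 2.929]
ft_force: [-0.4, -0.7, 0.8]
gripper_width: 87.8
```

```bash
python3 - <<'E'
from h import *
to(473.5,-356.5,11,167.7)
E
```

```text
t 22.3 p [ 474.2 -354.4   11.8] yaw 167.81 tool d [ 0.2 -2.2  0.8] spin 0.021129109895707644 F [-0.39 -0.65  0.8 ] T [-0.063  0.006  0.064] w 87.8
```

Emit:
send_rows --rows '[[[1,0,-2.5,0,0],[0.3,0,0,0,0],[0.3,0,0,0,0],[0.3,0,0,0,0],[0.3,0,0,0,0],[0.3,0,0,0,0],[0.3,0,0,0,0],[0.3,0,0,0,0]]]'

```text
t: 23.1
ee_pos: [474.9, -358.2, 13.9]
orientation: [3.134, -0.015, 2.928]
ft_force: [0.7, -0.4, -1.2]
gripper_width: 45.6
```

```bash
python3 - <<'E'
from h import *
to(473.5,-356.5,11,167.7);print(env.read_state()["orientation"])
E
```

```text
t 23.1 p [ 474.9 -358.2   13.9] yaw 167.78 tool d [1.7 1.4 2.9] spin 0.0161216047604114 F [ 0.73 -0.36 -1.16] T [-0.129 -0.002 -0.017] w 45.6
[ 3.13429632 -0.01460209  2.92832403]
```

Emit:
send_rows --rows '[[[0.3,0,0,-8,0],[0.3,0,0,-25,0],[0.3,0,0,-35,0],[0.3,0,0,-15,0],[0.3,0,0,0,0],[0.3,0,0,0,0]]]'

```text
t: 23.7
ee_pos: [472.2, -355.7, 96.5]
orientation: [3.129, -0.024, 2.929]
ft_force: [-0.6, 0.1, -6.7]
gripper_width: 45.9
```

```bash
python3 - <<'E'
from h import *
feel(8)
E
```

```text
t 24.05 p [ 472.1 -355.6   95.9] rpy [179.23  -1.45 167.79] w 45.783307373339525
F [-0.18  0.09  5.47] T [-0.0016 -0.055  -0.0143] sd [0.033 0.025 0.021]
eff [  0.009 -58.494 -23.423  -0.058   0.288   0.001] [0.005 0.372 0.239 0.001 0.023 0.   ]
```

Emit:
send_rows --rows '[[[0.3,20,0,0,0],[0.3,40,0,0,0],[0.3,48,0,0,0],[0.3,-48,0,0,0],[0.3,-48,0,0,0],[0.3,-38,0,0,0],[0.3,-28,0,0,0],[0.3,-18,0,0,0],[0.3,-9,0,0,0],[0.3,0,0,0,0],[0.3,0,0,0,0],[0.3,0,0,0,0]]]'

```text
t: 25.3
ee_pos: [531.0, -354.4, 77.1]
orientation: [3.106, -0.062, 2.925]
ft_force: [0.3, -0.1, -5.2]
gripper_width: 45.9
```

```bash
python3 - <<'E'
from h import *
feel(10)
E
```

```text
t 25.75 p [ 532.  -354.8   77.3] rpy [177.97  -3.45 167.61] w 45.51862936073565
F [-0.26 -0.05  5.41] T [ 0.0397 -0.0882 -0.0032] sd [0.026 0.025 0.024]
eff [  0.053 -64.731 -23.892  -0.012   0.619   0.003] [0.101 0.129 0.203 0.017 0.05  0.002]
```

Emit:
send_rows --rows '[[[0.3,-20,0,0,0],[0.3,-40,0,0,0],[0.3,-48,0,0,0],[0.3,48,0,0,0],[0.3,48,0,0,0],[0.3,38,0,0,0],[0.3,28,0,0,0],[0.3,18,0,0,0],[0.3,9,0,0,0],[0.3,0,0,0,0],[0.3,0,0,0,0],[0.3,0,0,0,0]]]'

```text
t: 27.0
ee_pos: [462.2, -344.1, 74.0]
orientation: [3.109, -0.053, 2.926]
ft_force: [0.6, 1.2, -5.7]
gripper_width: 46.0
```

```bash
python3 - <<'E'
from h import *
feel(10)
E
```

```text
t 27.45 p [ 461.1 -343.5   73.7] rpy [178.09  -3.11 167.66] w 45.80581630653653
F [-0.65 -0.14  5.83] T [ 0.0126 -0.0805  0.0133] sd [0.027 0.024 0.039]
eff [ -0.043 -58.229 -21.628  -0.046   0.589   0.004] [0.081 0.098 0.238 0.014 0.059 0.002]
```

Emit:
send_rows --rows '[[[0.3,-10,0,0,0],[0.3,-19,0,0,0],[0.3,-28,0,0,0],[0.3,-37,0,0,0],[0.3,-46,0,0,0],[0.3,0,0,0,0],[0.3,0,0,0,0],[0.3,0,0,0,0]]]'

```text
t: 28.3
ee_pos: [605.9, -374.1, 63.7]
orientation: [3.107, -0.053, 2.925]
ft_force: [-0.7, -1.0, -5.7]
gripper_width: 45.8
```

```bash
python3 - <<'E'
from h import *
feel(12)
E
```

```text
t 28.85 p [ 605.3 -374.3   64.2] rpy [178.05  -3.06 167.57] w 45.66616146121101
F [-0.34 -0.38  5.58] T [ 0.0116 -0.0657  0.005 ] sd [0.03  0.038 0.025]
eff [  0.119 -72.163 -25.664   0.031   0.554   0.005] [0.122 0.235 0.208 0.023 0.04  0.003]
```

Emit:
send_rows --rows '[[[0.3,10,0,0,0],[0.3,19,0,0,0],[0.3,28,0,0,0],[0.3,37,0,0,0],[0.3,46,0,0,0],[0.3,0,0,0,0],[0.3,0,0,0,0],[0.3,0,0,0,0]]]'

```text
t: 29.7
ee_pos: [459.1, -340.1, 71.8]
orientation: [3.107, -0.056, 2.926]
ft_force: [-0.5, -0.1, -5.9]
gripper_width: 45.4
```

```bash
python3 - <<'E'
from h import *
feel(12)
E
```

```text
t 30.25 p [ 459.8 -340.4   71.5] rpy [178.    -3.18 167.65] w 45.87933133773406
F [-0.32 -0.45  5.62] T [ 0.0367 -0.0844 -0.0088] sd [0.013 0.031 0.032]
eff [ -0.091 -58.105 -21.331  -0.047   0.618   0.002] [0.099 0.161 0.244 0.019 0.05  0.004]
```

```bash
python3 - <<'E'
from h import *
to(474.9,-358.2,38,167.78)
E
```

```text
t 30.3 p [ 459.8 -340.4   71.5] yaw 167.65 tool d [-20.4 -15.3  31.9] spin -0.026226222973912174 F [ 0.58  0.56 -6.54] T [-0.047 -0.105  0.021] w 45.9
```

Emit:
send_rows --rows '[[[0.3,-19,-15,10,0],[0.3,0,0,20,0],[0.3,0,0,2,0],[0.3,0,0,0,0]]]'

```text
t: 30.7
ee_pos: [474.6, -358.5, 37.9]
orientation: [3.107, -0.054, 2.926]
ft_force: [0.8, -0.3, -5.8]
gripper_width: 45.6
```

```bash
python3 - <<'E'
from h import *
to(474.9,-358.2,15,167.78)
E
```

```text
t 30.7 p [ 474.6 -358.5   37.9] yaw 167.66 tool d [-1.5 -0.4 22.9] spin -0.023538101974435222 F [ 0.79 -0.28 -5.84] T [-0.043 -0.084  0.014] w 45.6
```

Emit:
send_rows --rows '[[[0.3,0,0,10,0],[0.3,0,0,7,0],[0.3,0,0,4,0],[0.3,0,0,1.5,0]]]'

```text
t: 31.1
ee_pos: [473.7, -357.5, 15.6]
orientation: [3.108, -0.053, 2.926]
ft_force: [-1.3, 0.5, -1.0]
gripper_width: 45.7
```

```bash
python3 - <<'E'
from h import *
to(474.9,-358.2,15,167.78)
E
```

```text
t 31.1 p [ 473.7 -357.5   15.6] yaw 167.67 tool d [-1.3 -0.4  0.5] spin -0.021166075638149096 F [-1.31  0.45 -0.99] T [0.039 0.088 0.039] w 45.7
```

Contact has begun; lower slightly, release, rise and cross to jar R.

Emit:
send_rows --rows '[[[0.3,0,0,1,0],[0.65,0,0,0,0],[0.75,0,0,0,0],[0.8,0,0,0,0],[0.8,0,0,0,0],[0.8,0,0,-15,0],[1,0,0,-40,0],[1,0,5,-30,0],[1,6,44,-10,0.2],[1,6,45,0,0.2],[1,6,45,0,0],[1,6,45,0,0],[1,6,38,0,0],[1,0,0,0,0]]]'

```text
t: 32.5
ee_pos: [508.9, -138.0, 134.3]
orientation: [3.117, -0.035, 2.885]
ft_force: [0.3, -0.2, -0.9]
gripper_width: 87.9
```

```bash
python3 - <<'E'
from h import *
s,im=shot("w8")
to(496,-127,90,166);print(np.degrees(s["orientation"]))
g=cv2.cvtColor(im,cv2.COLOR_RGB2GRAY)
for r in (150,165,180,200,220,235,250):
    on=np.where(g[r,200:320]>90)[0]; print(r,200+on.min(),200+on.max())
E
```

```text
t 32.55 p [ 509.5 -140.1  134.5] yaw 165.28 tool d [14.8  8.2 45.2] spin -0.1433654863081017 F [ 0.11 -0.17  0.65] T [-0.007 -0.026  0.088] w 87.9
[178.56606606  -2.00107071 165.29133525]
150 229 289
165 229 289
180 229 289
200 230 288
220 231 288
235 232 288Traceback (most recent call last):
  File "<stdin>", line 6, in <module>
    return umr_minimum(a, axis, None, out, keepdims, initial, where)
ValueError: zero-size array to reduction operation minimum which has no identity
```

View pics/w8.png

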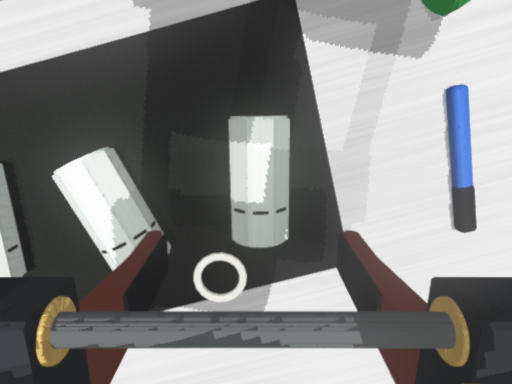

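```bash
python3 - <<'E'
from h import *
C=lcam("w8")
p=plane(C,[[228.5,150],[289.5,150],[231.5,235],[288.5,235]],36)[:,:2]
a=(p[0]+p[1])/2;b=(p[2]+p[3])/2;print(a,b,np.degrees(np.arctan2(*(b-a)[::-1])),np.hypot(*(p[0]-p[1])),np.hypot(*(p[2]-p[3])))
e=plane(C,[[259,116]],50)[:,:2][0];print(e, e+50*np.array([.97,-.243]))
to(495.5,-127,11,166)
E
```

```text
[ 470.87663342 -119.41340014] [ 537.90681502 -135.92280415] -13.836441754232649 46.66614194265924 46.441083476856846
[ 445.9664264  -113.67638874] [ 494.4664264  -125.82638874]
t 32.55 p [ 509.5 -140.1  134.5] yaw 165.28 tool d [ 12.7   6.2 124.2] spin -0.1433654863081017 F [ 0.11 -0.17  0.65] T [-0.007 -0.026  0.088] w 87.9
```

Emit:
send_rows --rows '[[[1,12,8,25,-0.15],[1,0,0,42,0],[1,0,0,20,0],[1,0,0,0,0]]]'

```text
t: 32.95
ee_pos: [502.4, -131.8, 50.6]
orientation: [3.121, -0.022, 2.899]
ft_force: [-0.7, -0.1, -0.2]
gripper_width: 88.1
```

```bash
python3 - <<'E'
from h import *
to(494.5,-125.4,12,166)
E
```

```text
t 32.95 p [ 502.4 -131.8   50.6] yaw 166.08 tool d [ 8.4  3.5 38.9] spin 0.01662129392526026 F [-0.66 -0.06 -0.18] T [-0.007 -0.008 -0.027] w 88.1
```

Emit:
send_rows --rows '[[[1,8,3,16,0],[1,1,1,14,0],[1,1,0,6,0],[1,0,0,1,0]]]'

```text
t: 33.35
ee_pos: [496.8, -130.2, 16.9]
orientation: [3.123, -0.015, 2.895]
ft_force: [0.5, 0.5, -0.4]
gripper_width: 87.4
```

```bash
python3 - <<'E'
from h import *
to(494.5,-125.4,12,166)
E
```

```text
t 33.35 p [ 496.8 -130.2   16.9] yaw 165.88 tool d [3.3 4.  5. ] spin -0.023017131446948724 F [ 0.45  0.5  -0.36] T [-0.011 -0.016 -0.003] w 87.4
```

Emit:
send_rows --rows '[[[1,3.5,4.5,5,0],[0.3,0,0,0,0],[0.3,0,0,0,0],[0.3,0,0,0,0],[0.3,0,0,0,0],[0.3,0,0,0,0],[0.3,0,0,0,0],[0.3,0,0,0,0]]]' --newtons 40

```text
t: 34.15
ee_pos: [497.2, -126.4, 14.8]
orientation: [3.124, -0.009, 2.895]
ft_force: [0.3, -0.2, -0.1]
gripper_width: 45.6
```

```bash
python3 - <<'E'
from h import *
to(494.5,-125.4,12,166);print(np.degrees(env.read_state()["orientation"]))
E
```

```text
t 34.15 p [ 497.2 -126.4   14.8] yaw 165.88 tool d [2.8 0.2 2.9] spin -0.02462699888823181 F [ 0.35 -0.19 -0.08] T [-0.025  0.058  0.06 ] w 45.6
[179.01735382  -0.52521085 165.87686501]
```

Emit:
send_rows --rows '[[[0.3,0,0,-8,0],[0.3,0,0,-25,0],[0.3,0,0,-30,0],[0.3,0,0,-15,0],[0.3,0,0,0,0],[0.3,10,0,0,0],[0.3,19,0,0,0],[0.3,28,0,0,0],[0.3,37,0,0,0],[0.3,46,0,0,0],[0.3,0,0,0,0],[0.3,0,0,0,0],[0.3,0,0,0,0]]]'

```text
t: 35.45
ee_pos: [340.8, -85.2, 90.1]
orientation: [3.12, -0.036, 2.896]
ft_force: [-2.1, 0.3, -4.2]
gripper_width: 45.5
```

```bash
python3 - <<'E'
from h import *
feel(10)
E
```

```text
t 35.9 p [343.1 -86.2  90.7] rpy [178.78  -1.87 165.91] w 45.92584525020494
F [ 0.04 -0.56  4.59] T [ 0.0105 -0.046   0.0038] sd [0.021 0.138 0.028]
eff [ -0.008 -33.005 -16.138   0.049   0.429   0.002] [0.037 0.124 0.306 0.004 0.077 0.002]
```

Emit:
send_rows --rows '[[[0.3,-10,0,0,0],[0.3,-19,0,0,0],[0.3,-28,0,0,0],[0.3,-37,0,0,0],[0.3,-46,0,0,0],[0.3,0,0,0,0],[0.3,0,0,0,0],[0.3,0,0,0,0]]]'

```text
t: 36.75
ee_pos: [488.1, -122.2, 84.3]
orientation: [3.12, -0.031, 2.895]
ft_force: [-0.4, 0.3, -4.5]
gripper_width: 45.8
```

```bash
python3 - <<'E'
from h import *
feel(10)
E
```

```text
t 37.2 p [ 486.9 -121.9   84.5] rpy [178.77  -1.81 165.87] w 45.772661831277105
F [-0.2  -0.24  5.09] T [ 0.0131  0.0015 -0.0004] sd [0.021 0.045 0.023]
eff [  0.015 -48.648 -19.995   0.088   0.281   0.002] [0.033 0.165 0.244 0.008 0.058 0.002]
```

Emit:
send_rows --rows '[[[0.3,0,0,-20,0],[0.3,0,5,-40,0],[0.3,-1,38,-30,1.4],[0.3,4,40,-25,1.4],[0.3,9,40,-5,1.4],[0.3,14,38,0,1.4],[0.3,19,36,0,1.4],[0.3,23,33,0,1.4],[0.3,27,30,0,1.4],[0.3,30,26,0,1.4],[0.3,20,14,0,1.4],[0.3,10,5,0,1.4],[0.3,0,0,0,0],[0.3,0,0,0,0]]]'

```text
t: 38.65
ee_pos: [589.2, 236.0, 216.3]
orientation: [-3.117, -0.031, 1.624]
ft_force: [-1.0, -0.4, -5.7]
gripper_width: 45.7
```

```bash
python3 - <<'E'
from h import *
s,im=shot("w9")
cv2.imwrite("pics/w9b.png",cv2.resize(im[:,:,::-1],(800,600),interpolation=cv2.INTER_CUBIC))
to(593,273.5,200,94);print(np.degrees(s["orientation"]))
E
```

```text
t 38.7 p [589.2 235.7 216.3] yaw 93.01 tool d [37.   6.2 17.3] spin -0.19802913127912233 F [ 0.59  0.13 -5.56] T [-0.064 -0.009  0.043] w 45.7
[-178.57547596   -1.78465762   93.05880412]
```

View pics/w9b.png

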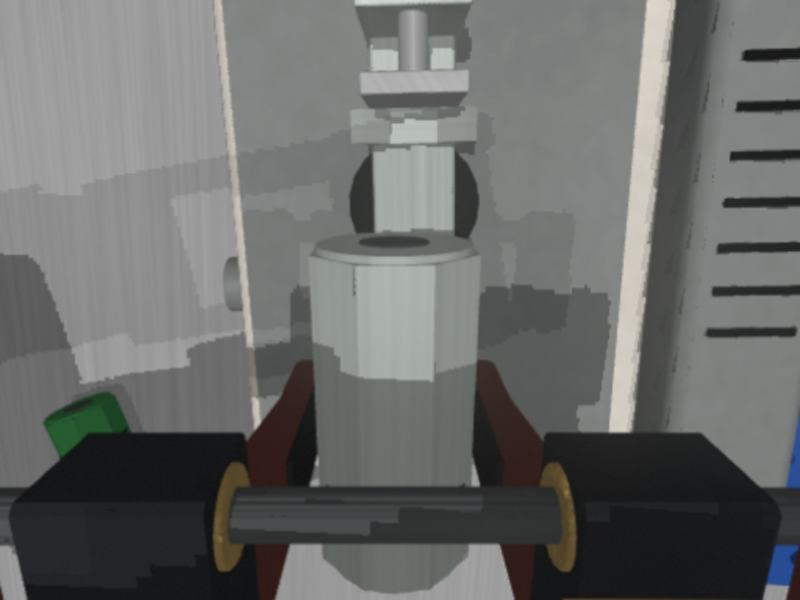

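```bash
python3 - <<'E'
from h import *
C=lcam("w9"); k=.64
pad=plane(C,np.array([[361,94],[469,92]])*k,174)[:,:2];print("pad",pad.round(1),pad.mean(0))
v=plane(C,np.array([[350,112],[477,110],[350,143],[477,141]])*k,140)[:,:2];print("v",v.round(1),v.mean(0))
bed=plane(C,np.array([[372,150],[373,230],[454,150],[455,230]])*k,105)[:,:2];print(bed.round(1))
for a,b in ((1,0),(3,2)): print(np.degrees(np.arctan2(*(bed[a]-bed[b])[::-1]))+180)
rim=plane(C,np.array([[222,50],[252,395],[645,100],[612,420]])*k,93)[:,:2]
for a,b in ((0,1),(2,3)): print("rim",np.degrees(np.arctan2(*(rim[a]-rim[b])[::-1])))
# jar end top face at measured height
s=np.load("pics/w9.npz");z=s["p"][2]+12.2+23
j=plane(C,np.array([[397,263],[357,262],[437,263]])*k,z)[:,:2];print("jar end top",j.round(1),"z",z)
Rt=R.from_euler('xyz',s["o"]).as_matrix();print("toolx",Rt[:,0], "dist along x",(j[0]-s["p"][:2])@Rt[:2,0],"perp",(j[0]-s["p"][:2])@Rt[:2,1])
E
```

```text
pad [[570.4 333.3]
 [609.1 335.9]] [589.70807304 334.6293927 ]
v [[562.9 330.1]
 [616.4 333.7]
 [563.3 317.6]
 [617.5 321.2]] [590.03598498 325.6577623 ]
[[570.6 316.3]
 [572.8 277. ]
 [610.9 318.4]
 [614.6 279.4]]
93.22092088749308
95.43971425669817
rim 93.8612199723141
rim 93.50903302838489
jar end top [[587.5 286. ]
 [577.8 285.7]
 [597.2 286.5]] z 251.45925395194345
toolx [-0.05333496  0.99809092  0.03114311] dist along x 50.022550482894715 perp 0.97627764871504
```

```bash
python3 - <<'E'
from h import *
to(592.6,272,172,93.8)
E
```

```text
t 38.7 p [589.2 235.7 216.3] yaw 93.01 tool d [34.6  6.5 45.2] spin -0.1580291312791246 F [ 0.59  0.13 -5.56] T [-0.064 -0.009  0.043] w 45.7
```

Emit:
send_rows --rows '[[[0.3,15,5,0,-0.15],[0.3,15,1,5,0],[0.3,4,0,15,0],[0.3,0,0,12,0],[0.3,0,0,0,0]]]'

```text
t: 39.2
ee_pos: [591.6, 271.0, 182.0]
orientation: [-3.116, -0.031, 1.64]
ft_force: [-0.3, -0.4, -4.8]
gripper_width: 45.7
```

```bash
python3 - <<'E'
from h import *
to(592.6,272,172,93.8);print(np.degrees(env.read_state()["orientation"]))
E
```

```text
t 39.2 p [591.6 271.  182. ] yaw 93.94 tool d [ 0.6  1.4 10. ] spin 0.028919186154041654 F [-0.31 -0.42 -4.8 ] T [-0.109  0.07   0.016] w 45.7
[-178.51362415   -1.77444728   93.94459593]
```

Emit:
send_rows --rows '[[[0.3,0,1.3,6,0],[0.3,0,0,3.5,0],[0.3,0,0,0,0]]]'

```text
t: 39.5
ee_pos: [592.0, 270.4, 170.5]
orientation: [-3.113, -0.03, 1.639]
ft_force: [1.0, -0.4, -4.9]
gripper_width: 45.6
```

```bash
python3 - <<'E'
from h import *
s,im=shot("w10")
to(592.6,272,172,93.8)
cv2.imwrite("pics/w10b.png",cv2.resize(im[:,:,::-1],(800,600),interpolation=cv2.INTER_CUBIC))
si=env.read_camera("side");zoom(si,200,50,370,200,4,"pics/s10.png")
E
```

```text
t 39.55 p [592.1 270.4 170.7] yaw 93.93 tool d [ 1.6  0.6 -1.2] spin 0.026874768998743546 F [ 0.9   0.29 -5.17] T [-0.094  0.03   0.051] w 46.0
```

View pics/w10b.png

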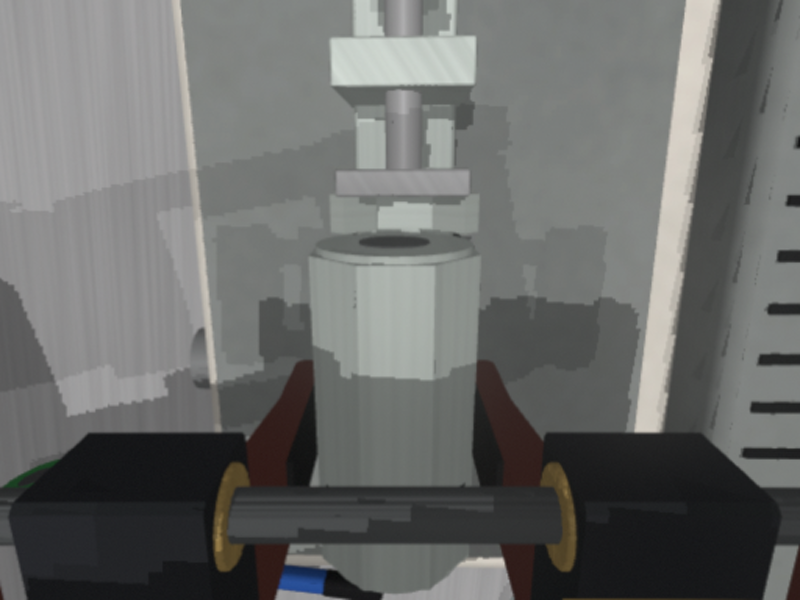

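View pics/s10.png

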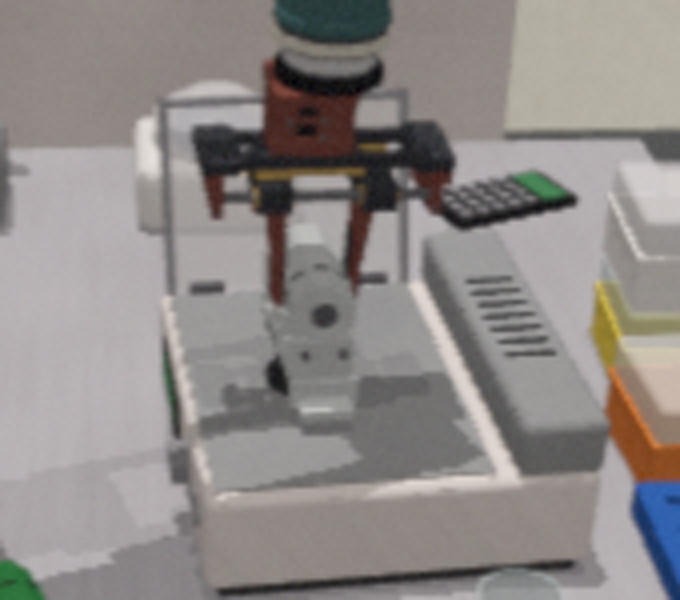

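```bash
python3 - <<'E'
from h import *
C=lcam("w10"); k=.64
s=np.load("pics/w10.npz");P=s["p"];Rt=R.from_euler('xyz',s["o"]).as_matrix()
X=Rt[:2,0]/np.hypot(*Rt[:2,0]);Y=Rt[:2,1]/np.hypot(*Rt[:2,1])
def f(n,uv,z):
    q=plane(C,np.array(uv)*k,z)[:,:2]; print(n,[((a-P[:2])@X).round(1) for a in q],[((a-P[:2])@Y).round(1) for a in q],q.mean(0).round(1))
f("pad",[[336,194],[470,193]],174)
f("v",[[330,232],[478,234]],140)
f("jar",[[357,262],[437,263],[397,263]],P[2]+12.2+23+1)
f("jarw",[[310,258],[480,258]],P[2]+12.2+9.5+1)
E
```

```text
pad [np.float64(65.0), np.float64(65.4)] [np.float64(-17.6), np.float64(21.6)] [589.5 335.6]
v [np.float64(50.0), np.float64(49.4)] [np.float64(-24.7), np.float64(28.8)] [590.5 320.1]
jar [np.float64(50.5), np.float64(50.3), np.float64(50.3)] [np.float64(-8.5), np.float64(10.7), np.float64(1.1)] [589.6 320.7]
jarw [np.float64(49.2), np.float64(49.4)] [np.float64(-22.4), np.float64(22.7)] [588.7 319.6]
```

Emit:
send_rows --rows '[[[0.3,8,1.3,0,0],[0.3,3,0,0,0],[0.3,0,0,0,0]]]'

```text
t: 39.9
ee_pos: [593.7, 282.4, 172.6]
orientation: [-3.116, -0.03, 1.639]
ft_force: [0.0, -0.5, -4.8]
gripper_width: 45.9
```

Emit:
send_rows --rows '[[[0.3,3,0,0,0],[0.3,2,0,0,0],[0.3,0,0,0,0]]]'

```text
t: 40.2
ee_pos: [593.5, 285.2, 172.9]
orientation: [-3.116, -0.025, 1.64]
ft_force: [0.3, -3.6, -4.0]
gripper_width: 46.0
```

```bash
python3 - <<'E'
from h import *
feel(4);to(592,292.8-2.9,172,93.9)
E
```

```text
t 40.35 p [593.5 285.2 172.9] rpy [-178.54   -1.49   93.93] w 45.58462644979042
F [-4.42 -0.02  4.47] T [ 0.0374 -0.9319 -0.0209] sd [0.032 0.033 0.026]
eff [  3.002 -62.133 -28.647   1.944  -0.3     0.03 ] [0.092 0.039 0.029 0.065 0.033 0.006]
t 40.4 p [593.5 285.2 172.9] yaw 93.93 tool d [ 4.7 -1.2  1. ] spin 0.00638148315467788 F [ 0.22 -4.96 -3.45] T [-0.97  -0.067  0.043] w 45.6
```

Emit:
send_rows --rows '[[[0.3,4,0,0,0],[0.3,3,0,0,0],[0.3,2,0,0,0]]]'

```text
t: 40.7
ee_pos: [593.0, 291.1, 173.1]
orientation: [-3.115, -0.021, 1.639]
ft_force: [0.3, -7.9, -2.2]
gripper_width: 45.9
```

```bash
python3 - <<'E'
from h import *
feel(4);to(592,291.6,172,93.9)
E
```

```text
t 40.85 p [593.1 291.1 173.1] rpy [-178.5    -1.22   93.9 ] w 45.726086136739035
F [-7.74 -0.12  2.9 ] T [ 0.0423 -1.4534 -0.0453] sd [0.011 0.068 0.026]
eff [  4.834 -61.817 -28.898   3.016  -0.667   0.052] [0.167 0.064 0.051 0.116 0.04  0.019]
t 40.9 p [593.  291.1 173.1] yaw 93.9 tool d [ 0.6 -1.   1.1] spin -0.0007265725203296824 F [ 0.85 -7.11 -3.67] T [-1.437 -0.053  0.037] w 45.7
```

Emit:
send_rows --rows '[[[0.3,3,-0.7,0,0],[0.3,1.5,0,0,0]]]'

```text
t: 41.1
ee_pos: [593.0, 292.4, 173.4]
orientation: [-3.116, -0.016, 1.638]
ft_force: [0.1, -8.7, -2.4]
gripper_width: 45.8
```

```bash
python3 - <<'E'
from h import *
feel(4);to(592,292.6,172,93.9)
s,im=shot("w11")
cv2.imwrite("pics/w11b.png",cv2.resize(im[:,:,::-1],(800,600),interpolation=cv2.INTER_CUBIC))
E
```

```text
t 41.25 p [592.9 292.3 173.4] rpy [-178.55   -0.94   93.87] w 45.61596410612166
F [-8.47  0.03  3.11] T [ 0.0482 -1.5724 -0.0784] sd [0.065 0.052 0.03 ]
eff [  5.231 -62.061 -29.071   3.206  -0.72    0.071] [0.073 0.133 0.183 0.02  0.106 0.009]
t 41.3 p [592.9 292.3 173.3] yaw 93.87 tool d [ 0.3 -0.9  1.4] spin -0.006511740947792078 F [-0.14 -8.15 -3.49] T [-1.568 -0.108  0.071] w 45.6
```

View pics/w11b.png

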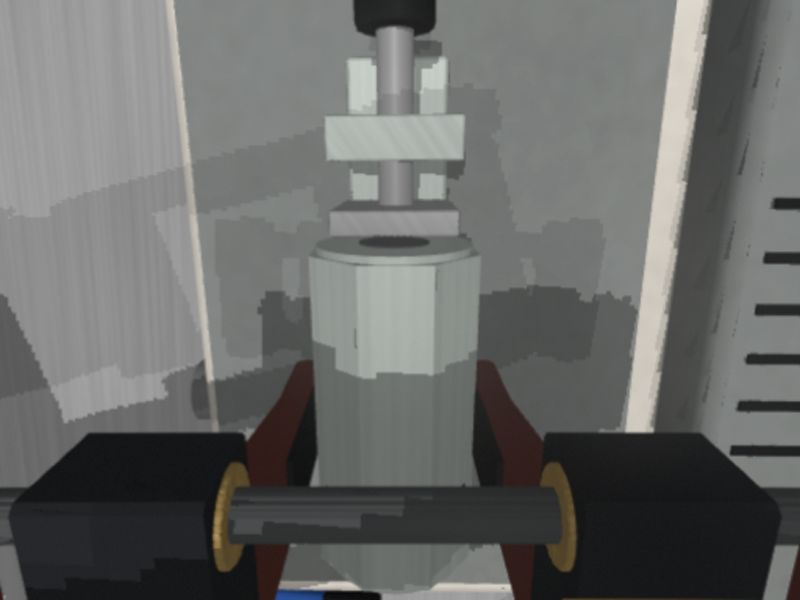

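Emit:
send_rows --rows '[[[0.3,1.5,0,4,0],[0.3,1.3,0,4,0],[0.3,1.3,0,3,0]]]'

```text
t: 41.65
ee_pos: [593.7, 292.4, 164.2]
orientation: [-3.118, -0.011, 1.638]
ft_force: [0.8, -9.6, -0.9]
gripper_width: 45.6
```

```bash
python3 - <<'E'
from h import *
feel(3);to(592.9,292.4,138,93.9)
E
```

```text
t 41.75 p [593.8 292.4 164. ] rpy [-178.66   -0.6    93.84] w 45.90548268663853
F [-8.95  0.44  1.47] T [ 0.0613 -1.4332 -0.0829] sd [0.074 0.03  0.032]
eff [  5.168 -61.239 -28.118   3.006  -0.713   0.09 ] [0.168 0.538 0.055 0.036 0.147 0.029]
t 41.8 p [593.7 292.4 164. ] yaw 93.85 tool d [-0.2 -0.2 26. ] spin -0.01013149285364534 F [ 1.97 -8.99 -3.49] T [-1.492 -0.063  0.163] w 45.7
```

Emit:
send_rows --rows '[[[0.3,1.3,-0.8,5,0],[0.3,1.3,0,5,0],[0.3,1.3,0,4,0]]]'

```text
t: 42.1
ee_pos: [594.1, 292.4, 152.1]
orientation: [-3.121, -0.005, 1.638]
ft_force: [-0.1, -9.0, -0.4]
gripper_width: 45.6
```

```bash
python3 - <<'E'
from h import *
feel(3);to(592.9,292.4,138,93.9)
E
```

```text
t 42.2 p [594.1 292.3 151.6] rpy [-178.81   -0.28   93.84] w 45.833904241222704
F [-8.74  0.39  2.07] T [ 0.027  -1.3595 -0.1162] sd [0.092 0.005 0.018]
eff [  5.248 -62.167 -27.85    2.949  -0.602   0.116] [0.183 0.798 0.118 0.019 0.192 0.035]
t 42.25 p [594.  292.3 151.7] yaw 93.84 tool d [ 0.1 -0.8 13.7] spin -0.01217850334560353 F [ 0.89 -8.88 -4.61] T [-1.44  -0.142  0.158] w 45.8
```

Emit:
send_rows --rows '[[[0.3,1.3,-1.5,5,0],[0.3,1.3,0,4,0],[0.3,1.2,0,2,0]]]'

```text
t: 42.55
ee_pos: [593.7, 292.2, 142.3]
orientation: [-3.123, 0.0, 1.638]
ft_force: [-0.4, -8.3, -1.6]
gripper_width: 46.0
```

```bash
python3 - <<'E'
from h import *
feel(3);to(592.6,292.4,138,93.9)
E
```

```text
t 42.65 p [593.7 292.2 142.1] rpy [-178.93    0.02   93.83] w 45.742717950070755
F [-8.63 -0.61  2.21] T [ 0.1307 -1.2639 -0.1271] sd [0.026 0.008 0.024]
eff [  5.089 -61.839 -27.497   2.764  -0.786   0.14 ] [0.13  0.454 0.168 0.039 0.09  0.009]
t 42.7 p [593.6 292.2 142.1] yaw 93.83 tool d [ 0.3 -0.9  4.2] spin -0.01384021580835224 F [ 1.76 -9.11 -3.27] T [-1.375 -0.038  0.122] w 45.9
```

Emit:
send_rows --rows '[[[0.3,1.2,-0.5,2,0],[0.3,1.2,0,1.5,0]]]'

```text
t: 42.9
ee_pos: [593.7, 292.1, 139.7]
orientation: [-3.124, 0.003, 1.637]
ft_force: [-1.3, -9.3, -0.8]
gripper_width: 45.9
```

```bash
python3 - <<'E'
from h import *
feel(3);to(592.6,292.4,138,93.9)
E
```

```text
t 43.0 p [593.7 292.1 139.6] rpy [-178.98    0.21   93.82] w 45.922900410412836
F [-8.96 -0.58  1.59] T [ 0.1657 -1.2315 -0.1741] sd [0.075 0.013 0.052]
eff [  4.998 -61.584 -27.402   2.65   -0.902   0.146] [0.113 0.236 0.062 0.036 0.099 0.011]
t 43.05 p [593.7 292.1 139.6] yaw 93.82 tool d [ 0.4 -1.1  1.6] spin -0.015969545356017533 F [ 1.55 -8.91 -1.66] T [-1.249  0.022  0.143] w 45.7
```

Emit:
send_rows --rows '[[[0.3,1,0,1.5,0],[0.3,1,0,1,0]]]'

```text
t: 43.25
ee_pos: [593.8, 292.0, 138.9]
orientation: [-3.124, 0.006, 1.637]
ft_force: [-1.8, -8.3, 4.4]
gripper_width: 45.8
```

```bash
python3 - <<'E'
from h import *
feel(3)
s,im=shot("w12")
cv2.imwrite("pics/w12b.png",cv2.resize(im[:,:,::-1],(800,600),interpolation=cv2.INTER_CUBIC))
si=env.read_camera("side");zoom(si,200,50,370,200,4,"pics/s12.png")
E
```

```text
t 43.35 p [593.8 292.  138.9] rpy [-179.      0.35   93.82] w 45.69952753475996
F [-8.86 -2.69 -2.97] T [ 0.4418 -1.2047 -0.2203] sd [0.061 0.011 0.018]
eff [  4.31  -58.776 -26.956   2.418  -1.537   0.193] [0.138 0.409 0.084 0.041 0.097 0.004]
```

View pics/s12.png

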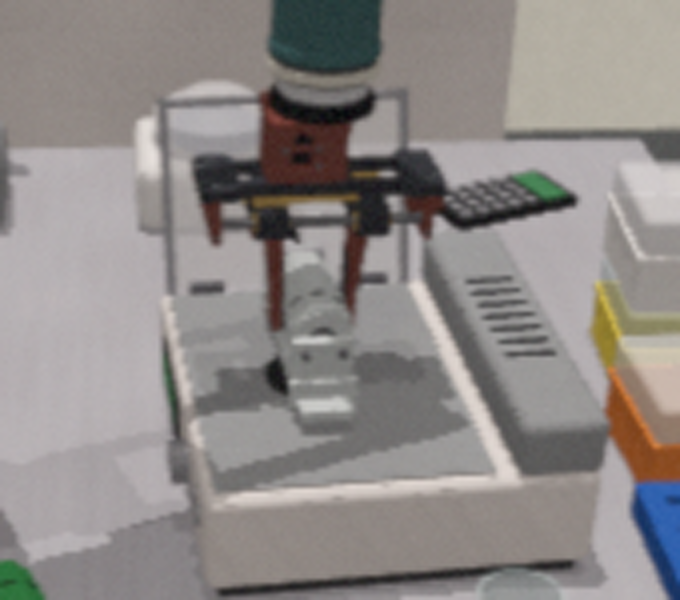

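Emit:
send_rows --rows '[[[0.3,0,-1.5,0,0],[0.3,-1,-1,0,0],[0.6,0,0,0,0],[0.62,0,0,0,0],[0.75,0,0,0,0],[0.75,0,0,0,0],[0.75,0,0,0,0]]]'

```text
t: 44.2
ee_pos: [596.2, 293.7, 143.2]
orientation: [-3.135, -0.0, 1.636]
ft_force: [0.4, 0.2, 0.1]
gripper_width: 65.9
```

```bash
python3 - <<'E'
from h import *
feel(3)
s,im=shot("w13")
cv2.imwrite("pics/w13b.png",cv2.resize(im[:,:,::-1],(800,600),interpolation=cv2.INTER_CUBIC))
E
```

```text
t 44.3 p [596.1 293.5 143.1] rpy [-179.61    0.     93.72] w 65.91206454533524
F [-0.38  0.64  0.05] T [ 0.0351 -0.0669  0.0065] sd [0.011 0.021 0.018]
eff [ -0.044 -60.142 -25.29    0.079   0.042  -0.001] [0.075 0.155 0.125 0.022 0.019 0.   ]
```

View pics/w13b.png

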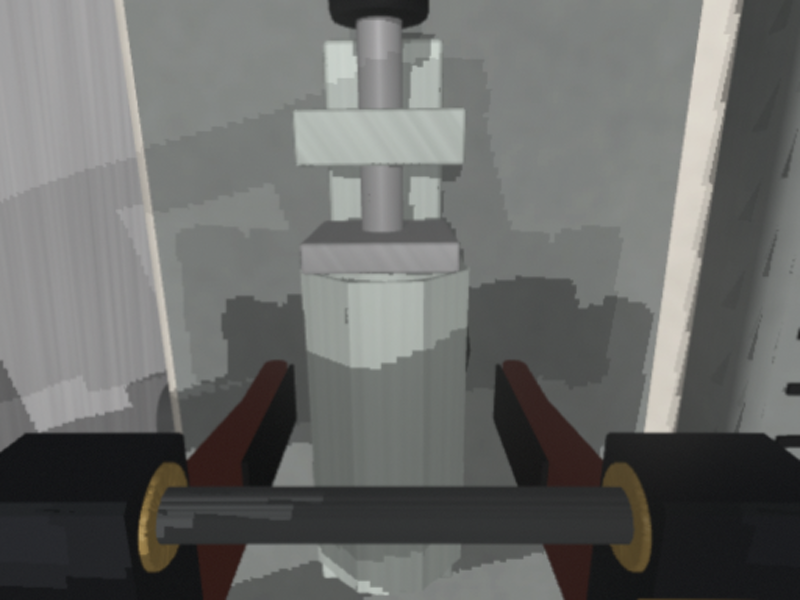

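Emit:
send_rows --rows '[[[0.8,0,0,-12,0],[1,0,0,-35,0],[1,0,0,-45,0],[1,0,0,-45,0],[1,0,0,-25,0],[1,0,0,0,0]]]'

```text
t: 45.0
ee_pos: [596.1, 293.0, 313.2]
orientation: [-3.132, 0.001, 1.635]
ft_force: [0.9, -1.0, 0.1]
gripper_width: 88.0
```

```bash
python3 - <<'E'
from h import *
s,im=shot("w14");print(s["t"],s["ee_pos"])
cv2.imwrite("pics/w14b.png",cv2.resize(im[:,:,::-1],(800,600),interpolation=cv2.INTER_CUBIC))
zoom(im,170,110,350,250,4.4,"pics/w14z.png")
si=env.read_camera("side");zoom(si,240,80,340,180,6,"pics/s14.png")
ti=env.read_camera("top");cv2.imwrite("pics/t14.png",ti[:,:,::-1])
E
```

```text
45.0 [596.14172047 293.01669992 313.2064627 ]
```

View pics/w14b.png

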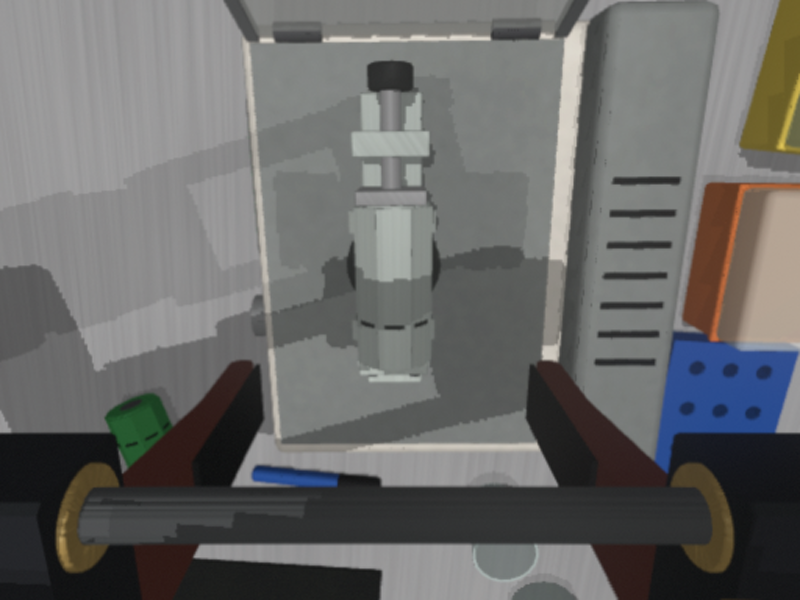

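View pics/s14.png

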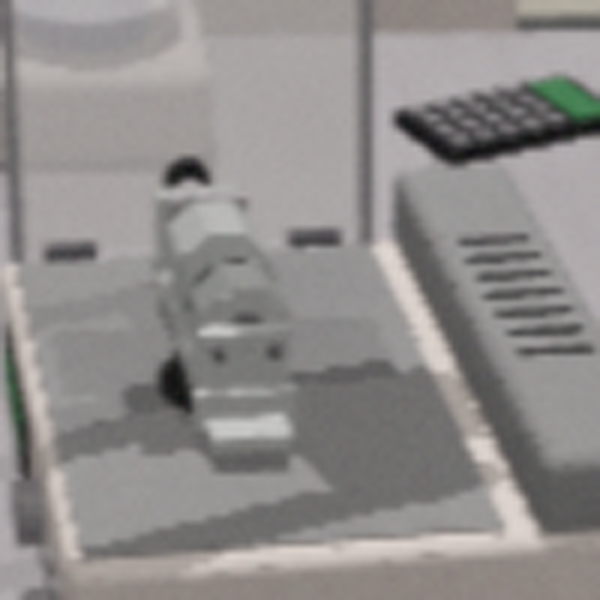

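```bash
python3 - <<'E'
from h import *
C=lcam("w14"); k=.64
a=np.radians(3.85);X=np.array([np.cos(a),np.sin(a)]);Y=np.array([-np.sin(a),np.cos(a)]);S=np.array([592.3,290.3])
def f(n,uv,z):
    q=plane(C,np.array(uv)*k,z)[:,:2]-S; print(n,[((p@X).round(1),(p@Y).round(1)) for p in q])
f("pad",[[356,206],[427,205]],174)
f("jar tail end top",[[379,208],[410,208]],173)
f("jar stop end top",[[380,374],[410,374]],173)
f("seal",[[385,326],[405,326]],173)
f("sides",[[351,208],[437,208],[358,372],[430,372]],159.5)
E
```

```text
pad [(np.float64(-19.0), np.float64(50.4)), (np.float64(20.3), np.float64(50.8))]
jar tail end top [(np.float64(-6.3), np.float64(49.1)), (np.float64(11.0), np.float64(49.1))]
jar stop end top [(np.float64(-6.8), np.float64(-50.9)), (np.float64(11.5), np.float64(-50.9))]
seal [(np.float64(-3.5), np.float64(-20.1)), (np.float64(8.4), np.float64(-20.1))]
sides [(np.float64(-23.1), np.float64(47.8)), (np.float64(26.9), np.float64(47.7)), (np.float64(-21.3), np.float64(-55.4)), (np.float64(24.5), np.float64(-55.3))]
```

View pics/w14z.png

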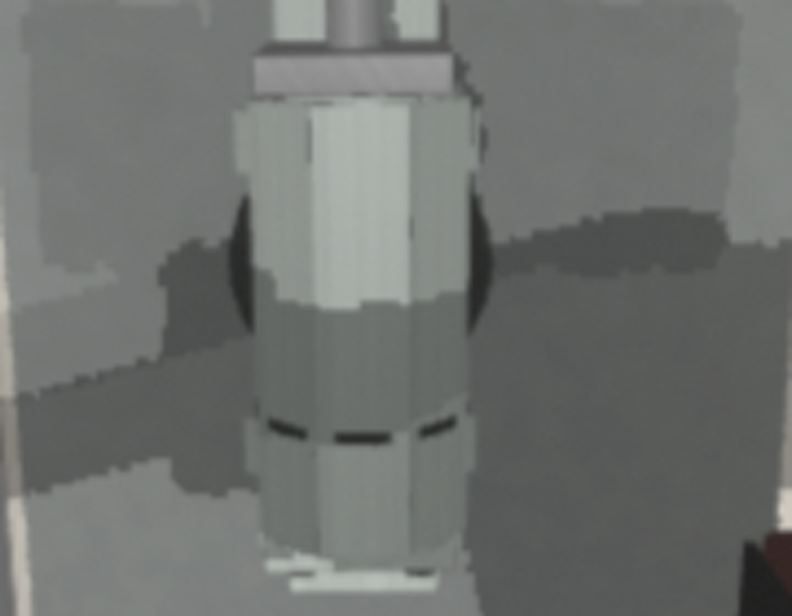

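View pics/t14.png

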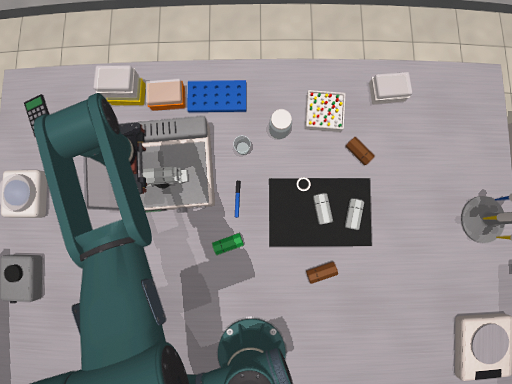

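Emit:
send_rows --rows '[[[0,-2,-3.5,25,0],[0,0,0,40,0],[0,0,0,35,0],[0,0,0,10,0],[0,0,0,0,0],[0,0,0,0,0],[0,0,0,0,0],[0,0,0,0,0]]]'

```text
t: 45.95
ee_pos: [583.6, 287.5, 187.5]
orientation: [-3.111, 0.007, 1.635]
ft_force: [1.2, 0.5, 1.4]
gripper_width: 27.3
```

```bash
python3 - <<'E'
from h import *
to(592.3,290.3,176,93.8)
E
```

```text
t 45.95 p [583.6 287.5 187.5] yaw 93.7 tool d [ 2.3  9.2 11.2] spin -0.0200495767035477 F [1.19 0.5  1.4 ] T [-0.05   0.032  0.007] w 27.3
```

Emit:
send_rows --rows '[[[0,2,9,0,0],[0,0,0,0,0],[0,0,0,0,0],[0,0,0,5,0],[0,0,0,2,0]]]'

```text
t: 46.45
ee_pos: [595.9, 291.3, 184.0]
orientation: [-3.119, 0.005, 1.635]
ft_force: [-0.5, -0.4, -0.2]
gripper_width: 0.4
```

```bash
python3 - <<'E'
from h import *
to(592.3,290.3,174,93.8)
E
```

```text
t 46.45 p [595.9 291.3 184. ] yaw 93.7 tool d [-0.7 -3.5 10. ] spin -0.02085229176777261 F [-0.47 -0.39 -0.19] T [-0.061  0.085 -0.003] w 0.4
```

Emit:
send_rows --rows '[[[0,0,-3,4,0],[0,0,0,3,0],[0,0,0,2,0]]]'

```text
t: 46.75
ee_pos: [591.5, 290.8, 173.9]
orientation: [-3.117, 0.005, 1.635]
ft_force: [-5.8, -1.0, 13.8]
gripper_width: 0.5
```

```bash
python3 - <<'E'
from h import *
to(592.3,290.3,173,93.8)
E
```

```text
t 46.75 p [591.5 290.8 173.9] yaw 93.7 tool d [-0.6  0.8  0.9] spin -0.020749817863475073 F [-5.77 -0.96 13.81] T [-0.303  1.194 -0.03 ] w 0.5
```

Emit:
send_rows --rows '[[[0,0,0,1.2,0],[0,0,0,0.8,0]]]'

```text
t: 46.95
ee_pos: [591.0, 290.8, 173.8]
orientation: [-3.117, 0.005, 1.636]
ft_force: [0.0, -0.1, 5.0]
gripper_width: 0.5
```

```bash
python3 - <<'E'
from h import *
to(592.3,290.3,173,93.8)
E
```

```text
t 46.95 p [591.  290.8 173.8] yaw 93.71 tool d [-0.6  1.3  0.8] spin -0.017922816129879494 F [ 0.04 -0.08  5.  ] T [-0.172  0.234  0.019] w 0.5
```

Emit:
send_rows --rows '[[[0,0,0,2,0],[0,0,0,2,0]]]'

```text
t: 47.15
ee_pos: [591.0, 290.8, 173.7]
orientation: [-3.119, 0.005, 1.636]
ft_force: [-4.2, -1.0, 14.0]
gripper_width: 0.4
```

Emit:
send_rows --rows '[[[0,0,0,-5,0],[0,0,0,-30,0],[0,0,0,-45,0],[0.5,0,0,-45,0],[0.5,0,0,-20,0],[0.5,0,0,0,0]]]'

```text
t: 47.75
ee_pos: [593.1, 291.4, 322.6]
orientation: [-3.116, 0.006, 1.636]
ft_force: [-0.2, -0.0, -0.1]
gripper_width: 21.1
```

```bash
python3 - <<'E'
from h import *
s,im=shot("w15");print(s["t"],s["ee_pos"],s["ft_force"])
zoom(im,170,90,350,250,3.7,"pics/w15z.png")
si=env.read_camera("side");zoom(si,240,80,340,180,6,"pics/s15.png")
E
```

```text
47.75 [593.0977126  291.3587637  322.61284174] [-0.23022895 -0.03096043 -0.10500996]
```

View pics/w15z.png

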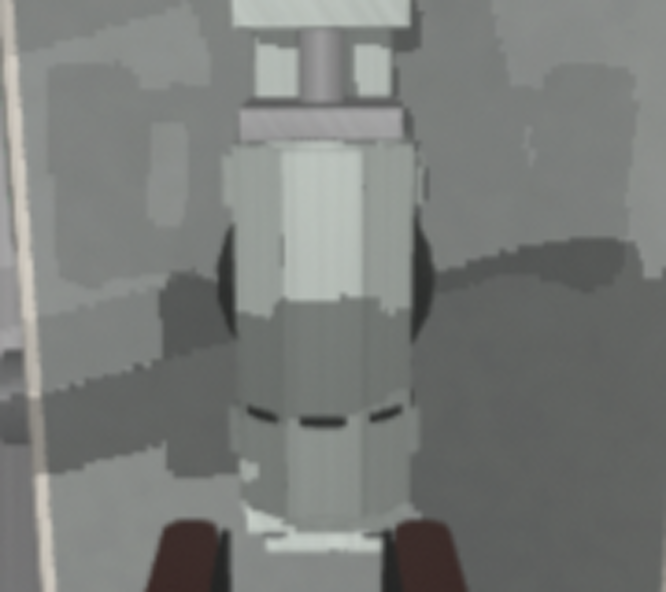

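View pics/s15.png

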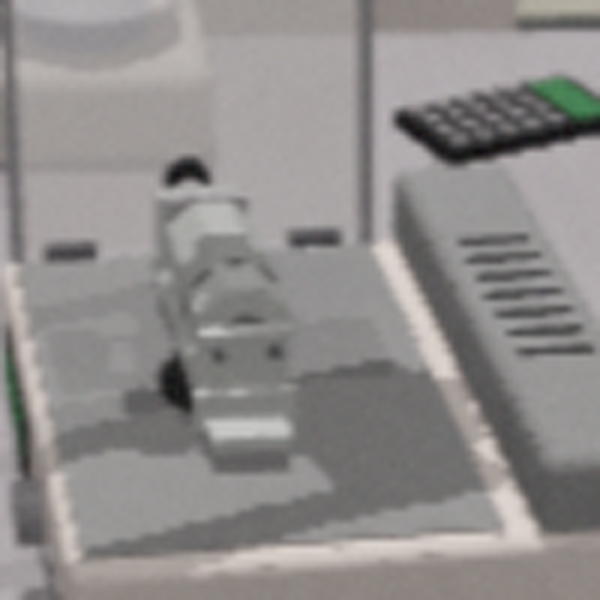

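```bash
python3 - <<'E'
from h import *
env.sign_off()
E
```

```text
the job is handed in; nothing more can be done
```

I loaded the jar nearest the marker pen (world about 495, −126) into the mill and handed the job in at about 48 s of the 69 s allowed. No verdict was reported.

- **Finding the ball:** I shook all three jars along their length. The middle and far jars showed little or no change in grip torque (at most 0.02 N·m, about the noise), so I put them back. In the top view after loading, both lie at the same pixels as at the start.
- **How sure the pick is:** The first shake of the loaded jar was unclear, with only about 0.03 N·m of change. On a second pick-up the torque was still swinging strongly after the stop (0.14 N·m spread, against about 0.03 for the others), and it changed by about 0.05 N·m when I reversed the shake. That settled which jar it was. The full end-to-end figure I worked out was about 0.08 N·m, so the ball may not have rolled the whole way.
- **Loading:** The jar's end pushed the tailstock back to about 8.5–9 mm at 8.5–9 N. I lowered it in front of the stop until the V-blocks took its weight and then let go.
- **Last checks:**
  - Pressing down with closed fingers at about 14 N met a hard stop with the jar's top at 173.8 mm. The expected height is 173 mm, and it did not sink further.
  - The wrist view shows the pad at +50.6 mm and the jar's ends at about ±50 mm from the seat, with the jar level and square.
- **What disagreed:** The gripper drifted out of vertical by up to about 3.5° during the shakes. The two empty jars were therefore set down slightly tilted and settled flat on release, and they may lie a millimetre or two from where they were.

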